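# Top up the sloped relay rack and shut its keeper

## Robot

A 6-joint arm with a two-finger parallel gripper is mounted at the origin on a cart in front of the work surface, level with it; the furniture and walls round the work are solid. World frame = base frame: x ahead of the robot, y to its left, z up, the work surface at z = 0. Lengths are in m, angles in degrees, forces in N, time in s.
With the tool pointing down it reaches from about 0.25 to 0.775 m from the base axis. Payload 4 kg.
Tool frame: the origin (TCP) lies midway between the tips of the shut fingers; the grasp point (between the pads) lies 19 mm behind it; z points along the fingers, y is the line along which they close (so a half turn about z gives the same grasp; the last joint's range is limited). The gripper opens to 94 mm and grips with 3 to 60 N. Pads are 16 mm wide; open, the fingers measure 119 mm over their backs; the gripper's body (75 mm by 177 mm) begins 78 mm behind the grasp point.
Start: joints at [-80.793, 4.996, 78.535, -0, 96.463, -5.907], TCP at [0.143, -0.531, 0.206] pointing down, gripper open.
Joint ranges: [-177.83, 177.83], [-43.37, 116.18], [15.69, 146.23], [-61.86, 241.86], [9.47, 152.12], [-147.06, 147.06]. Speed limits (degrees/s): [159.86, 159.86, 180, 180, 180, 180].

## Interface

Orientations are given as a 3x3 rotation matrix whose columns are the frame's x, y, z axes.
In Python, from cell import env gives the robot as it stands.
- The arm moves only by the shell command python3 inch.py, which reads ROWS from standard input. ROWS is one flat JSON list of numbers that holds 1 to 12 rows one after another, with no inner brackets; each row has 5 numbers: the opening from 0.0 (shut) to 1.0 (fully open), then dx, dy, dz in m, then a turn about the tool's z in degrees; each row is the pose to reach, as a shift and turn from the pose commanded when the command began, along the tool's axes at that moment; what a row does not reach only later rows make up. A row lasts 1/12 s, in which the tool goes at most 0.0417 m and 7.16 degrees, less where a joint would pass 70% of its speed; a pose out of reach is approached as far as the arm can. The fingers move at their own pace and stop on an object; the grip force is fixed at half the most. Time passes only in rows, so rows that do not move let the fingers close. It prints the time, the measured TCP pose, the force, the opening and the grip force at its end. Input that does not fit is refused with a message, and nothing moves.
- env.state(): the state, without advancing time (a new reading comes with each control period).
- env.get_image(name): name is "scene" or "top" or "wrist"; returns the picture (384x512x3 uint8, red, green, blue); there is no depth.
- env.camera_info(name): a dict with "mtx" (3x3 intrinsics, pixels), "R" (3x3) and "t" (3): a world point X has camera coordinates R X + t. Camera axes: x right, y down, z forward; pixel columns grow to the right and rows downward; lengths in m; the calibration is good to about 2 mm. A picture is of the moment at which its call begins: read the wrist's pose just before it. camera_info takes no time and is no camera call; for the wrist camera it gives the pose at the moment of the call.
- env.close_job(): hands the job in; it is judged then, once.
The state is a dict: "t": time; "joint_positions": joint angles; "joint_vel": joint speeds; "joint_torque": joint torques, N m; "tcp_pos": TCP position; "eef_rot": TCP orientation; "force": force on the tool from outside, world axes, zero at the start; "torque": the same for the moment, N m; "gripper_width": opening from 0.0 (shut) to 1.0 (fully open); "finger_force": force on a finger pad.
Only numpy, scipy, OpenCV 4.12 (cv2) and the standard library are available. Lean on these libraries where they do the work, as an engineer would, in place of code of your own. Each camera call takes 0.05 s, during which the arm holds its last target. There are 200 camera calls.

## Task

Top up the sloped rack with the two loose relays: set each on the landing above its lane, the small one in the narrow lane and the large one in the wide lane, and slide it down under the lips, pushing the stranded relay ahead of it, until both relays in each lane are fully home, the lower against the stop and the upper against the lower. Then swing the red-tabbed keeper all the way down behind them. Leave the other things on the bench standing where they are.

Things in the scene. Friction and masses are not known exactly. Their poses are not given: they have to be found in the camera images.
- rack: Sloped two-lane relay rack: grey plate on a blue tube stand, 212 x 180 mm, fixed. Frame: x UP the slope (lanes fall 25 degrees towards the robot's side), y across to the left, z square to the lane floor. Origin on the lane floor at the narrow lane's stop face, midway across the rack, 32 mm above the bench. Friction keeps relays from sliding by themselves. Two relays per lane, base to base.
- narrow_stop (a point): Middle of the narrow (left) lane's floor at its stop face, rack frame (0, 39, 0) mm, rack axes. Stop 27 mm high. Lane 61 mm wide inside; aluminium side walls with folded-in lips up to rack x = 90 mm, lip underside 24, top 27 mm above the floor, slot between lips 49 mm; the last 12 mm of lip bend up 3 mm as lead-in. Bases slide under the lips. Small relays home: rack x = 22 and 66 mm.
- wide_stop (a point): Middle of the wide (right) lane's floor at its stop face, rack frame (-12, -41, 0) mm, rack axes. Lane 65 mm wide inside, slot between its lips 53 mm; walls, lip heights and stop as in the narrow lane, lips end at rack x = 90 mm. Large relays home: rack x = 13 and 63 mm.
- narrow_landing (a point): Middle of the open landing above the narrow lane's lips, on its floor, rack frame (135, 39, 0) mm, rack axes. The landing runs from rack x = 90 to 188 mm; guides 8 mm high, lane-wide up to x = 139 mm, then flaring to 6 mm a side wider. Set a relay flat here (within 2 mm across and 0.05 rad of square), then slide it down.
- wide_landing (a point): The same for the wide lane, rack frame (135, -41, 0) mm, rack axes.
- keeper (a joint): Keeper angle: steel bail across both lanes, hinged along rack y at rack x = 173, z = 15 mm; its 8 mm crossbar is 75 mm from the hinge. 0 = down, bar across both lanes behind the upper bases (at rack x = 98, z = 15 mm); starts at 1.5 to 1.85, standing open, 190 mm above the bench; stop 1.95. Stiff hinge: stays where left, about 1 N at the bar moves it. A relay not home blocks it.
- keeper_plate (a point): Middle of the keeper's red thumb plate (30 mm from about the bar towards the hinge, 34 mm wide, 3 mm thick), 59 mm from the hinge axis, on the face that looks up the slope when the keeper stands and up when it is down. Push here, over and down.
- small_relay: Small plug-in relay: black base 56 x 44 mm (its x by y), 20 mm high; cream case 42 x 40 mm on it, from 20 to 60 mm up. Origin at the centre of its underside, z up; 0.14 to 0.24 kg. Fits the narrow lane with its x axis across the lane, either way round. Starts loose on the bench; hold it by the case faces that look along its x, so that the fingers pass above the lips.
- large_relay: Large plug-in relay: black base 60 x 50 mm (its x by y), 20 mm high; cream case 45 x 45 mm on it, from 20 to 70 mm up. Origin at the centre of its underside, z up; 0.16 to 0.26 kg. Fits the wide lane with its x axis across the lane, either way round. Starts loose on the bench; hold it by the case faces that look along its x.
- small_relay_racked: Small plug-in relay: black base 56 x 44 mm (its x by y), 20 mm high; cream case 42 x 40 mm on it, from 20 to 60 mm up. Origin at the centre of its underside, z up; 0.14 to 0.24 kg. Fits the narrow lane with its x axis across the lane, either way round. Starts stranded under the lips of the narrow lane, 8 to 34 mm short of the stop.
- large_relay_racked: Large plug-in relay: black base 60 x 50 mm (its x by y), 20 mm high; cream case 45 x 45 mm on it, from 20 to 70 mm up. Origin at the centre of its underside, z up; 0.16 to 0.26 kg. Fits the wide lane with its x axis across the lane, either way round. Starts stranded under the lips of the wide lane, 6 to 35 mm short of the stop.
- plug_box: Black box with five white plugs in its top, 50 x 55 x 45 mm, origin at the centre of its underside. Bystander, not a relay.
- insulator: White porcelain insulator, 47 mm across, 50 mm high; origin under its centre. Bystander.
- bottle: Dark brown bottle, 72 mm wide, 275 mm tall, at the back right; origin under its centre. Bystander.
- oil_can: Copper oil can with a long spout, 70 x 90 x 160 mm, fixed, at the left; origin under its centre. Bystander.
- bearing: Steel ball bearing lying flat, 62 mm across, 16 mm high, fixed; origin under its centre. Bystander.
- nut: Big steel hexagon nut lying flat, 51 mm, 21 mm high; origin under its centre. Bystander.
- fuse: White screw fuse lying down, 49 x 25 x 25 mm; origin under its centre. Bystander.
- bolt: Bolt standing on its head, 25 mm wide, 69 mm tall; origin under its centre. Bystander.
- capacitor: Grey can capacitor standing, 35 mm across, 73 mm tall with its terminals; origin under its centre. Bystander.
- terminal_strip: Cream eight-way terminal strip lying, 26 x 104 x 23 mm (long along its y); origin under its centre. Bystander.

How it is judged:
By the outcome, as a careful person would: the job done as asked, in the order asked, and still so for the second after the job is handed in, with the robot touching nothing.
It also fails if it takes over 72 s, if anything falls off the work surface, if the arm or the gripper's body presses on something with over 40 N, if the wrist force passes 120 N, or if a joint passes its speed limit or range.

## Working session

There is one attempt and no reset: what is moved stays moved. The work goes in short steps, Python scripts to look and compute and a shell command to move; the robot and the scene stay as the last step left them, time stands still between calls to the robot, and variables do not carry over. Pictures are saved under pics/ and viewed, at most 10 in all, crops included, and the job is handed in when it is done.

```bash
ls; mkdir -p pics; python3 - <<'E'
from cell import env
import cv2,numpy as np
s=env.state();print(s['t'],s['tcp_pos'],np.round(s['eef_rot'],3).tolist())
for n in ['scene','top']:
    im=env.get_image(n);cv2.imwrite(f'pics/{n}0.png',cv2.cvtColor(im,cv2.COLOR_RGB2BGR))
    c=env.camera_info(n);print(n,np.round(c['mtx'],1).tolist(),np.round(c['R'],3).tolist(),np.round(c['t'],3).tolist(), (-c['R'].T@c['t']).round(3))
    if n=='top':cv2.imwrite('pics/top0.png',cv2.cvtColor(im,cv2.COLOR_RGB2BGR))
E
```

```text
cell.py
inch.py
pics
0.0 [ 0.14333031 -0.53042277  0.20431893] [[0.965, 0.261, -0.0], [0.261, -0.965, 0.002], [0.0, -0.002, -1.0]]
scene [[433.2, 0.0, 256.4], [0.0, 433.2, 187.9], [0.0, 0.0, 1.0]] [[0.838, -0.546, 0.019], [-0.362, -0.582, -0.728], [0.408, 0.603, -0.685]] [-0.465, 0.308, 1.243] [-0.005 -0.824  1.085]
top [[422.4, 0.0, 256.4], [0.0, 422.4, 197.5], [0.0, 0.0, 1.0]] [[-0.006, -1.0, 0.016], [-0.998, 0.005, -0.062], [0.062, -0.016, -0.998]] [0.018, 0.592, 1.511] [0.497 0.04  1.544]
```

View pics/scene0.png

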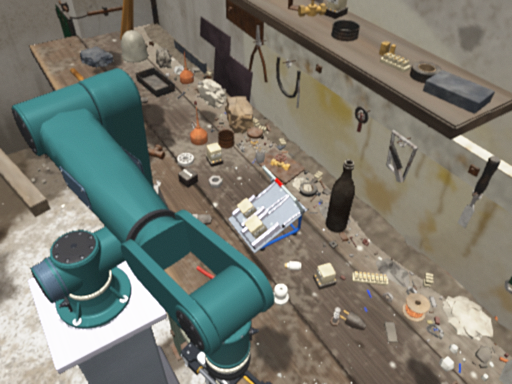

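View pics/top0.png

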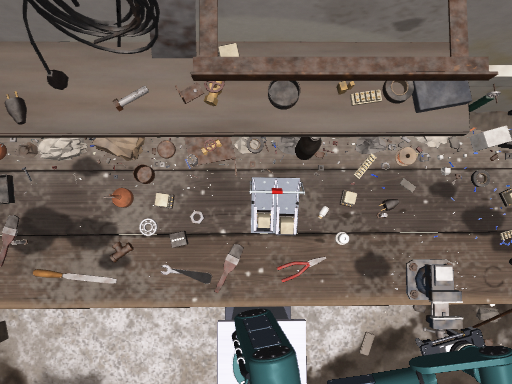

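The scene view shows the rack at about (268,215) with the keeper standing open. In the top view the rack is at (275,207), with loose relays on the left at (163,201) and on the right at (348,198). The bystanders are spread around them. I'll get rough positions from these before moving.

```bash
cat > h.py <<'E'
from cell import env
import cv2,numpy as np
def ray(n,u,v,z,c=None):
    c=c or env.camera_info(n);d=c['R'].T@np.linalg.inv(c['mtx'])@np.array([u,v,1.]);o=-c['R'].T@c['t']
    return o+d*(z-o[2])/d[2]
def proj(n,X,c=None):
    c=c or env.camera_info(n);p=c['mtx']@(c['R']@np.asarray(X,float)+c['t']);return p[:2]/p[2]
def go(target,yaw=None):
    "tool-axes shift (and turn) from the measured pose to a world TCP target; yaw=world angle of tool y mod 180"
    s=env.state();R=np.array(s['eef_rot']);d=R.T@(np.asarray(target)-s['tcp_pos']);t=0
    if yaw is not None:
        cur=np.degrees(np.arctan2(R[1,1],R[0,1]));t=-((yaw-cur+90)%180-90)
    return d.round(4),round(t,2)
def snap(n,f):
    c=env.camera_info(n);im=env.get_image(n);cv2.imwrite('pics/'+f,im[:,:,::-1]);np.savez('pics/'+f+'.npz',**{k:c[k] for k in('mtx','R','t')});return im
E
python3 - <<'E'
from h import *
for n,u,v,z in [('right',348,198,.065),('left',163,201,.065),('rackmid',275,207,.07),('insul',342,239,.05),('plug',178,240,.045),('fuse',323,212,.02),('oil',122,197,.1),('bottle',307,147,.2)]:
    print(n,ray('top',u,v,z).round(3))
c=env.camera_info('wrist');s=env.state();R=np.array(s['eef_rot'])
print('cam in tool',(R.T@(-c['R'].T@c['t']-s['tcp_pos'])).round(3),(c['R']@R).round(3).tolist(),c['mtx'].round(0).tolist())
print(go(ray('top',348,198,.065)*[1,1,0]+[0,0,.25]),s['joint_positions'])
im=cv2.imread('pics/top0.png')[140:255,135:385];cv2.imwrite('pics/topc.png',cv2.resize(im,None,fx=3.2,fy=3.2,interpolation=cv2.INTER_CUBIC))
E
```

```text
right [ 0.586 -0.307  0.065]
left [0.579 0.342 0.065]
rackmid [ 0.555 -0.049  0.07 ]
insul [ 0.441 -0.286  0.05 ]
plug [0.442 0.293 0.045]
fuse [ 0.538 -0.226  0.02 ]
oil [0.591 0.475 0.1  ]
bottle [ 0.743 -0.146  0.2  ]
cam in tool [ 0.068  0.    -0.18 ] [[0.001, 1.0, -0.0], [-0.971, 0.0, -0.241], [-0.241, 0.0, 0.971]] [[302.0, 0.0, 254.0], [0.0, 302.0, 189.0], [0.0, 0.0, 1.0]]
(array([ 0.4854, -0.1007, -0.0453]), 0) [-8.07910884e+01  5.03674399e+00  7.86159582e+01 -8.97002467e-04
  9.64633566e+01 -5.90644840e+00]
```

View pics/topc.png

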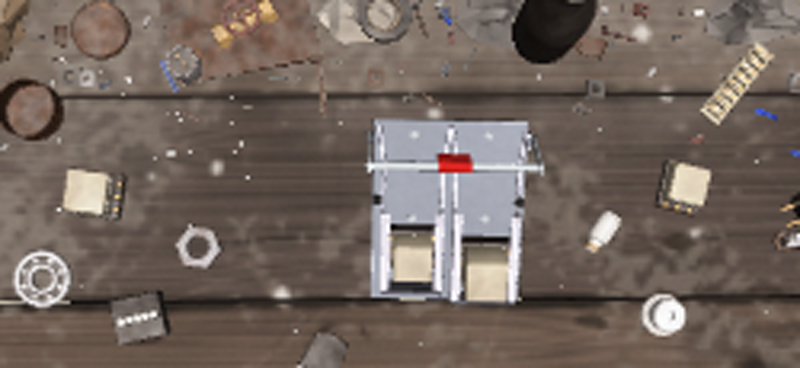

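The crop shows the right relay at (690,187), yawed slightly, and the left relay at (85,192). The red plate is on the keeper at (455,163), and the racked relays at (412,258) and (487,272) have their stops towards the robot. I'll move the wrist camera above the right relay.

```bash
echo '[1, 0.47, -0.1, -0.015, 0, 1, 0.47, -0.1, -0.015, 0, 1, 0.47, -0.1, -0.015, 0, 1, 0.47, -0.1, -0.015, 0, 1, 0.47, -0.1, -0.015, 0, 1, 0.47, -0.1, -0.015, 0, 1, 0.47, -0.1, -0.015, 0, 1, 0.47, -0.1, -0.015, 0, 1, 0.47, -0.1, -0.015, 0, 1, 0.47, -0.1, -0.015, 0, 1, 0.47, -0.1, -0.015, 0, 1, 0.47, -0.1, -0.015, 0]' | python3 inch.py; echo '[1, 0, 0, 0, 0, 1, 0, 0, 0, 0, 1, 0, 0, 0, 0]' | python3 inch.py
python3 - <<'E'
from h import *
im=snap('wrist','w1.png');s=env.state();print(s['t'],s['joint_positions'])
E
```

```text
t: 1.1
tcp_pos: [0.5743, -0.3087, 0.2193]
eef_rot: [[0.964, 0.264, -0.0], [0.264, -0.964, 0.002], [0.001, -0.002, -1.0]]
force: [-1.2, 0.3, -0.2]
gripper_width: 1.0
finger_force: 0.0
t: 1.35
tcp_pos: [0.5703, -0.3122, 0.2198]
eef_rot: [[0.966, 0.26, -0.002], [0.26, -0.966, 0.0], [-0.002, -0.0, -1.0]]
force: [-0.2, -0.5, 0.5]
gripper_width: 0.999
finger_force: 0.0
1.4 [-3.37192256e+01  1.79229399e+01  6.16925874e+01 -3.86266371e-02
  1.00430038e+02  4.12375030e+01]
```

View pics/w1.png

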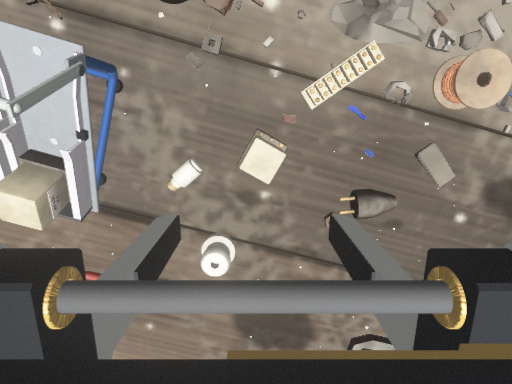

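The wrist view shows the loose relay at about (263,157), the fuse at (185,174), the insulator at (217,255) and the rack's right edge at left. I'll fit the cream top by segmentation, since its size tells small from large.

```bash
cat >> h.py <<'E'
def cream(im,box,z,c,save=None):
    u0,v0,u1,v1=box;cr=np.ascontiguousarray(im[v0:v1,u0:u1]);hsv=cv2.cvtColor(cr,cv2.COLOR_RGB2HSV)
    m=((hsv[...,2]>165)&(hsv[...,1]>20)&(hsv[...,1]<110)).astype(np.uint8)
    m=cv2.morphologyEx(m,cv2.MORPH_OPEN,np.ones((3,3),np.uint8))
    k=max(cv2.findContours(m,0,2)[0],key=cv2.contourArea).reshape(-1,2)+[u0,v0]
    P=np.array([ray(0,u,v,z,c)[:2] for u,v in k]);r=cv2.minAreaRect((P*1000).astype(np.float32))
    if save:
        b=cr.copy();b[cv2.morphologyEx(m,cv2.MORPH_GRADIENT,np.ones((2,2),np.uint8))>0]=[255,0,0]
        cv2.imwrite('pics/'+save,cv2.resize(b[:,:,::-1],None,fx=5,fy=5,interpolation=cv2.INTER_NEAREST))
    return r
E
python3 - <<'E'
from h import *
im=cv2.imread('pics/w1.png')[:,:,::-1];c=dict(np.load('pics/w1.png.npz'))
for z in(.06,.07):print(z,cream(im,(225,115,300,200),z,c,'w1c.png'))
E
```

```text
0.06 ((587.3612060546875, -317.1822204589844), (39.96097946166992, 40.424354553222656), 75.68653106689453)
0.07 ((588.7882080078125, -316.5269775390625), (38.785945892333984, 39.2356071472168), 75.68633270263672)
```

View pics/w1c.png

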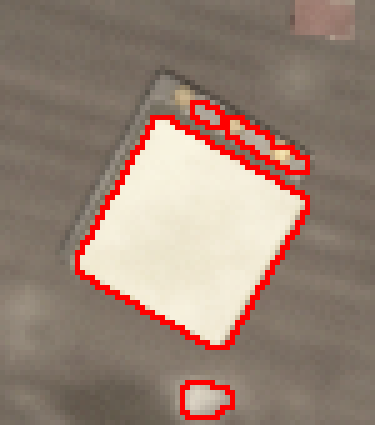

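The top face measures about 42 x 40 mm at z=0.06, so the right relay is the small one. Its x axis (the screw side) points at about -14°. I'll turn by -60.6° and descend on it.

```bash
echo '[1, 0.015, 0.009, 0.02, -60.6, 1, 0.015, 0.009, 0.04, -60.6, 1, 0.015, 0.009, 0.06, -60.6, 1, 0.015, 0.009, 0.08, -60.6, 1, 0.015, 0.009, 0.09, -60.6, 1, 0.015, 0.009, 0.1, -60.6, 1, 0.015, 0.009, 0.1, -60.6, 1, 0.015, 0.009, 0.1, -60.6, 1, 0.015, 0.009, 0.1, -60.6, 1, 0.015, 0.009, 0.1, -60.6, 1, 0.015, 0.009, 0.1, -60.6]' | python3 inch.py
python3 - <<'E'
from h import *
print(go([.5874,-.3172,.034],-14.3),env.state()['joint_positions'])
E
```

```text
t: 2.32
tcp_pos: [0.5868, -0.3178, 0.1209]
eef_rot: [[0.25, 0.968, 0.0], [0.968, -0.25, -0.0], [-0.0, 0.0, -1.0]]
force: [0.0, 0.4, -0.7]
gripper_width: 0.998
finger_force: 0.0
(array([0.0008, 0.0004, 0.0869]), np.float64(-0.2)) [-3.32973930e+01  2.15099869e+01  6.82700425e+01 -1.64075437e-02
  9.01967045e+01 -1.87961677e+01]
```

```bash
echo '[1, 0.001, 0, 0.03, 0, 1, 0.001, 0, 0.06, 0, 1, 0.001, 0, 0.08, 0, 1, 0.001, 0, 0.087, 0, 1, 0.001, 0, 0.087, 0, 0, 0.001, 0, 0.087, 0, 0, 0.001, 0, 0.087, 0, 0, 0.001, 0, 0.087, 0, 0, 0.001, 0, 0.087, 0, 0, 0.001, 0, 0.087, 0, 0, 0.001, 0, 0.087, 0, 0, 0.001, 0, 0.087, 0]' | python3 inch.py
```

```text
t: 3.32
tcp_pos: [0.5883, -0.3157, 0.0339]
eef_rot: [[0.247, 0.969, 0.0], [0.969, -0.247, -0.0], [-0.0, 0.001, -1.0]]
force: [-0.5, 0.6, 0.3]
gripper_width: 0.539
finger_force: 0.0
```

```bash
echo '[0, 0.001, 0.002, 0, 0, 0, 0.001, 0.002, 0, 0, 0, 0.001, 0.002, 0, 0, 0, 0, 0, 0, 0, 0, 0, 0, 0, 0, 0, 0, 0, -0.03, 0, 0, 0, 0, -0.07, 0, 0, 0, 0, -0.11, 0, 0, 0, 0, -0.15, 0, 0, 0, 0, -0.19, 0, 0, 0, 0, -0.21, 0, 0, 0, 0, -0.21, 0]' | python3 inch.py
python3 - <<'E'
from h import *
print(go([.48,-.05,.25],-90))
E
```

```text
t: 4.32
tcp_pos: [0.5899, -0.317, 0.251]
eef_rot: [[0.247, 0.969, 0.01], [0.969, -0.247, -0.007], [-0.004, 0.012, -1.0]]
force: [-0.3, -0.8, -1.3]
gripper_width: 0.436
finger_force: 30.0
(array([ 0.2316, -0.1724, -0.002 ]), np.float64(75.7))
```

```bash
echo '[0, 0.23, -0.172, -0.01, 75.7, 0, 0.23, -0.172, -0.01, 75.7, 0, 0.23, -0.172, -0.01, 75.7, 0, 0.23, -0.172, -0.01, 75.7, 0, 0.23, -0.172, -0.01, 75.7, 0, 0.23, -0.172, -0.01, 75.7, 0, 0.23, -0.172, -0.01, 75.7, 0, 0.23, -0.172, -0.01, 75.7, 0, 0.23, -0.172, -0.01, 75.7, 0, 0.23, -0.172, -0.01, 75.7, 0, 0.23, -0.172, -0.01, 75.7, 0, 0.23, -0.172, -0.01, 75.7]' | python3 inch.py; echo '[0, 0, 0, 0, 0, 0, 0, 0, 0, 0, 0, 0, 0, 0, 0]' | python3 inch.py
python3 - <<'E'
from h import *
im=snap('wrist','w2.png');s=env.state();print(s['t'],s['joint_positions'])
cv2.imwrite('pics/w2b.png',cv2.resize(im[:,:,::-1],(800,600),interpolation=cv2.INTER_CUBIC))
E
```

```text
t: 5.32
tcp_pos: [0.477, -0.0501, 0.2503]
eef_rot: [[1.0, -0.001, -0.005], [-0.001, -1.0, 0.001], [-0.005, -0.001, -1.0]]
force: [-0.2, -0.4, -2.0]
gripper_width: 0.436
finger_force: 30.0
t: 5.57
tcp_pos: [0.4779, -0.0504, 0.2525]
eef_rot: [[1.0, 0.001, -0.002], [0.001, -1.0, 0.0], [-0.002, -0.0, -1.0]]
force: [-0.8, 0.6, -3.1]
gripper_width: 0.437
finger_force: 30.0
5.6167 [-1.27826276e+01 -4.09809892e+00  8.23715427e+01 -5.99478101e-03
  1.01790239e+02  7.71626497e+01]
```

View pics/w2b.png

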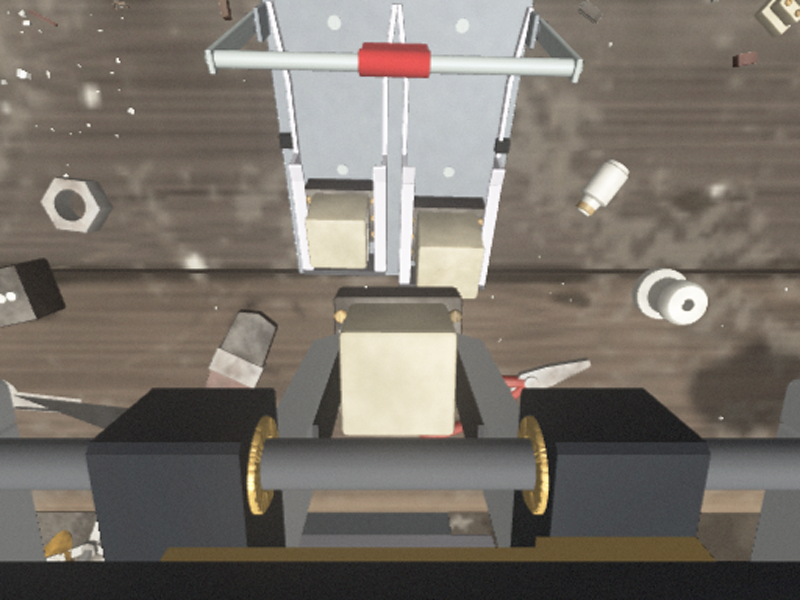

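The wrist view (at 800x600) shows the narrow lane's lips at u≈302 and 374, ending at v≈166, and the wide lane's at u≈414 and 488. The racked relays are at (338,230) and (448,255), and the keeper bar runs at v≈62 with the red plate at (395,60). The small relay sits square in the grip. Next I'll fit the rack pose to the lip edges.

```bash
cat >> h.py <<'E'
C25,S25=np.cos(np.radians(25)),np.sin(np.radians(25))
def rackT(p,X):
    "rack frame mm -> world m ; p=(x0,y0,yaw rad)"
    x,y,z=np.atleast_2d(np.asarray(X,float)).T/1000
    a=x*C25-z*S25;h=.032+x*S25+z*C25;c,s=np.cos(p[2]),np.sin(p[2])
    return np.stack([p[0]+c*a-s*y,p[1]+s*a+c*y,h],1)
E
cat > fit.py <<'E'
from h import *
from scipy.optimize import least_squares
from scipy.ndimage import map_coordinates
im=cv2.imread('pics/w2.png');c=dict(np.load('pics/w2.png.npz'));g=cv2.cvtColor(im,cv2.COLOR_BGR2GRAY).astype(float)
k=512/800
pts=[((90,63.5,30),(302,166)),((90,14.5,30),(374,166)),((90,-14.5,30),(414,168)),((90,-67.5,30),(489,170)),((5,63.5,27),(308,266)),((5,14.5,27),(376,266))]
pr=lambda p,X:np.array([proj(0,w,c) for w in rackT(p,X)])
X=[a for a,_ in pts];U=(np.array([b for _,b in pts])+.5)*k-.5
s=least_squares(lambda p:(pr(p,X)-U).ravel(),[.45,-.05,0]);print(s.x,s.fun.round(1))
p=s.x
def prof(a,b,n=41):
    t=np.linspace(0,1,n)[:,None];q=a+(b-a)*t;v=map_coordinates(g,[q[:,1],q[:,0]],order=1);return q,np.gradient(v)
for it in range(3):
    obs=[]
    for y,sg in((63.5,1),(14.5,-1),(-14.5,1),(-67.5,-1)):   # lip on +y side for sg=1
        for x in range(8,76,4):
            a,b=pr(p,[(x,y-3.5,27),(x,y+3.5,27)]);q,d=prof(a,b);i=np.argmax(d*sg)
            if (d*sg)[i]>2:obs.append(((x,y,27),q[i],0))
    for y in(66.5,11.5,-11.5,-70.5):
        a,b=pr(p,[(99,y,30),(81,y,30)]);q,d=prof(a,b);i=np.argmax(d);obs.append(((90,y,30),q[i],1));print('end',y,i,round(d[i],1))
    X=np.array([o[0] for o in obs]);U=np.array([o[1] for o in obs]);k_=np.array([o[2] for o in obs])
    f=lambda p:(lambda r:np.where(k_==1,r[:,1]*3,r[:,0]))(pr(p,X)-U)
    s=least_squares(f,p,loss='soft_l1',f_scale=.5);p=s.x
    print(p,'rms',np.sqrt(np.median(f(p)**2)), [np.median(f(p)[X[:,1]==y]).round(2) for y in(63.5,14.5,-14.5,-67.5)],(f(p)[k_==1]/3).round(2))
np.save('rack.npy',p)
o=cv2.resize(im[20:205,110:390],None,fx=2.8,fy=2.8,interpolation=cv2.INTER_CUBIC)
def line(A,col=(0,0,255)):
    q=(pr(p,A)-[110,20]+.5)*2.8;cv2.polylines(o,[np.int32(q)],False,col,1)
for y in(63.5,14.5,-14.5,-67.5):line([(0,y,27),(78,y,27),(90,y,30)])
for y0,y1 in((8.5,69.5),(-73.5,-8.5)):line([(90,y0,0),(188,y0,0),(188,y1,0),(90,y1,0)],(0,255,0))
for th in(1.5,1.7,1.85):line([(173-75*np.cos(th),-85,15+75*np.sin(th)),(173-75*np.cos(th),85,15+75*np.sin(th))],(255,0,255))
cv2.imwrite('pics/w2fit.png',o)
E
python3 fit.py
```

```text
[ 0.48329891 -0.04638697 -0.02236975] [-1.  -0.3 -1.4  0.9  0.   0.3  1.3  0.2  2.9 -1.1 -1.7 -0.2]
end 66.5 17 27.4
end 11.5 19 19.3
end -11.5 18 14.9
end -70.5 17 32.2
[ 0.48448081 -0.04684368 -0.02276006] rms 0.4587184895337941 [np.float64(2.29), np.float64(-0.06), np.float64(-0.19), np.float64(-0.45)] [ 0.17 -0.61 -0.2   0.21]
end 66.5 20 28.3
end 11.5 22 18.7
end -11.5 21 13.2
end -70.5 20 31.4
[ 0.48443351 -0.04691893 -0.02254558] rms 0.45161862185570073 [np.float64(1.93), np.float64(-0.1), np.float64(0.06), np.float64(-0.41)] [ 0.2  -0.61 -0.22  0.17]
end 66.5 20 28.3
end 11.5 22 18.6
end -11.5 21 12.6
end -70.5 20 30.8
[ 0.48438239 -0.04695901 -0.0223031 ] rms 0.44102842182536506 [np.float64(1.96), np.float64(-0.11), np.float64(0.03), np.float64(-0.43)] [ 0.2  -0.61 -0.21  0.17]
```

View pics/w2fit.png

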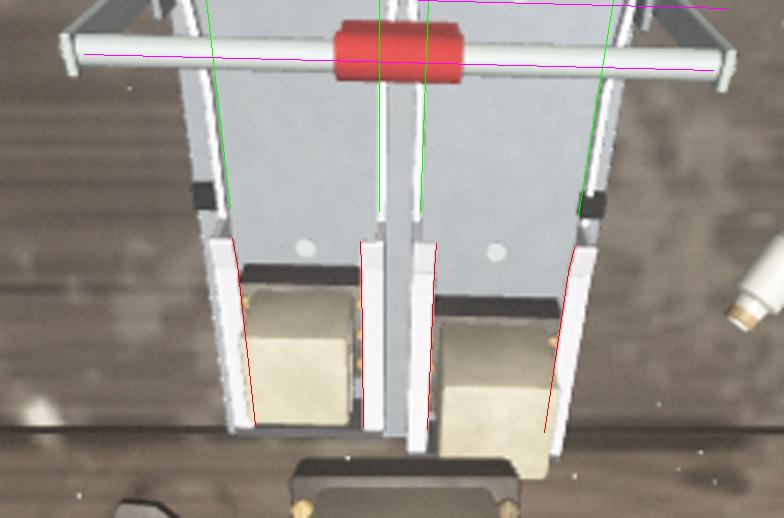

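The fit matches at the lip ends and inner edges. The cases hide the outer lips lower down, so those samples have to be dropped. The keeper bar (v≈57) sits between the model lines, at about 1.5 rad. I'll refit with the visible parts only and compute the approach.

```bash
sed -i 's/for x in range(8,76,4):/for x in (range(8,76,4) if abs(y)<20 else range(68,78,2)):/' fit.py; python3 fit.py|tail -1
cat >> h.py <<'E'
def tgt(x,y,zg,lift=0):
    "world TCP for relay centre at rack (x,y), conformed, grasp point zg mm above its base, vertical tool"
    p=np.load('rack.npy');return rackT(p,[(x,y,zg)])[0]-[0,0,.019-lift]
YAW=lambda:np.degrees(np.load('rack.npy')[2])+90
E
python3 - <<'E'
from h import *
p=np.load('rack.npy');s=env.state()
t=tgt(120,39,53);print('final',t.round(4))
a=tgt(110,39,53);
print('above',go([a[0]-.004,a[1],.24],YAW()),'pre',go([a[0]-.004,a[1],.145],YAW()),'touch',go([t[0],t[1],.122],YAW()),'final',go(t,YAW()))
c=dict(np.load('pics/w2.png.npz'))
for th in(1.45,1.5,1.55,1.6):print(th,(proj(0,rackT(p,[(173-75*np.cos(th),0,15+75*np.sin(th))])[0],c)-[110,20]+.5)*2.8)
E
```

```text
[ 0.48452805 -0.04704008 -0.02301889] rms 0.26034515794246893 [np.float64(0.07), np.float64(0.07), np.float64(0.12), np.float64(-0.24)] [ 0.13 -0.51 -0.05  0.11]
final [ 0.5718 -0.01    0.1117]
above (array([ 0.0807, -0.0405,  0.0127]), np.float64(1.37)) pre (array([ 0.0808, -0.0405,  0.1077]), np.float64(1.37)) touch (array([ 0.0939, -0.0403,  0.1307]), np.float64(1.37)) final (array([ 0.0939, -0.0403,  0.141 ]), np.float64(1.37))
1.45 [400.11747405  76.33698267]
1.5 [400.35340326  61.87274194]
1.55 [400.60608933  46.8513735 ]
1.6 [400.87497541  31.32065191]
```

```bash
echo '[0, 0.03, -0.02, 0.01, 1.4, 0, 0.06, -0.04, 0.01, 1.4, 0, 0.08, -0.0405, 0.015, 1.4, 0, 0.08, -0.0405, 0.04, 1.4, 0, 0.08, -0.0405, 0.07, 1.4, 0, 0.08, -0.0405, 0.095, 1.4, 0, 0.08, -0.0405, 0.107, 1.4, 0, 0.086, -0.0405, 0.116, 1.4, 0, 0.094, -0.0405, 0.124, 1.4, 0, 0.094, -0.0405, 0.128, 1.4, 0, 0.094, -0.0405, 0.128, 1.4]' | python3 inch.py
python3 - <<'E'
from h import *
print(go(tgt(120,39,53),YAW()))
E
```

```text
t: 6.53
tcp_pos: [0.5748, -0.01, 0.1287]
eef_rot: [[1.0, -0.024, 0.006], [-0.024, -1.0, -0.0], [0.006, 0.0, -1.0]]
force: [-0.6, 0.4, 3.3]
gripper_width: 0.435
finger_force: 30.0
(array([-0.0031,  0.0001,  0.0169]), np.float64(-0.06))
```

```bash
echo '[0, -0.001, 0, 0.003, 0, 0, -0.002, 0, 0.006, 0, 0, -0.002, 0, 0.009, 0, 0, -0.002, 0, 0.009, 0]' | python3 inch.py; echo '[0, -0.001, 0, 0.002, 0, 0, -0.001, 0, 0.004, 0, 0, -0.001, 0, 0.006, 0, 0, -0.001, 0, 0.006, 0]' | python3 inch.py
python3 - <<'E'
from h import *
print(go(tgt(120,39,53),YAW()))
E
```

```text
t: 6.87
tcp_pos: [0.5775, -0.0101, 0.1259]
eef_rot: [[1.0, -0.024, 0.021], [-0.024, -1.0, -0.001], [0.021, 0.001, -1.0]]
force: [3.0, 1.8, 16.2]
gripper_width: 0.44
finger_force: 30.0
t: 7.2
tcp_pos: [0.5795, -0.0102, 0.1228]
eef_rot: [[0.999, -0.024, 0.029], [-0.024, -1.0, -0.002], [0.029, 0.001, -1.0]]
force: [5.6, 1.3, 19.9]
gripper_width: 0.436
finger_force: 30.0
(array([-0.0081,  0.0001,  0.0108]), np.float64(-0.04))
```

The level relay's lower edge has met the lip ends. I'll ease up and shift uphill so it pivots on its upper edge instead.

```bash
echo '[0, 0, 0, -0.004, 0, 0, 0.006, 0, -0.006, 0, 0, 0.012, 0, -0.006, 0, 0, 0.016, 0, -0.006, 0, 0, 0.016, 0, -0.006, 0, 0, 0.016, 0, -0.006, 0]' | python3 inch.py
python3 - <<'E'
from h import *
im=snap('wrist','w3.png')
cv2.imwrite('pics/w3b.png',cv2.resize(im[60:300,100:420,::-1],(800,600),interpolation=cv2.INTER_CUBIC))
E
```

```text
t: 7.7
tcp_pos: [0.5889, -0.0107, 0.1201]
eef_rot: [[1.0, -0.024, 0.01], [-0.024, -1.0, -0.001], [0.01, 0.001, -1.0]]
force: [3.8, 0.4, 5.6]
gripper_width: 0.437
finger_force: 30.6
```

View pics/w3b.png

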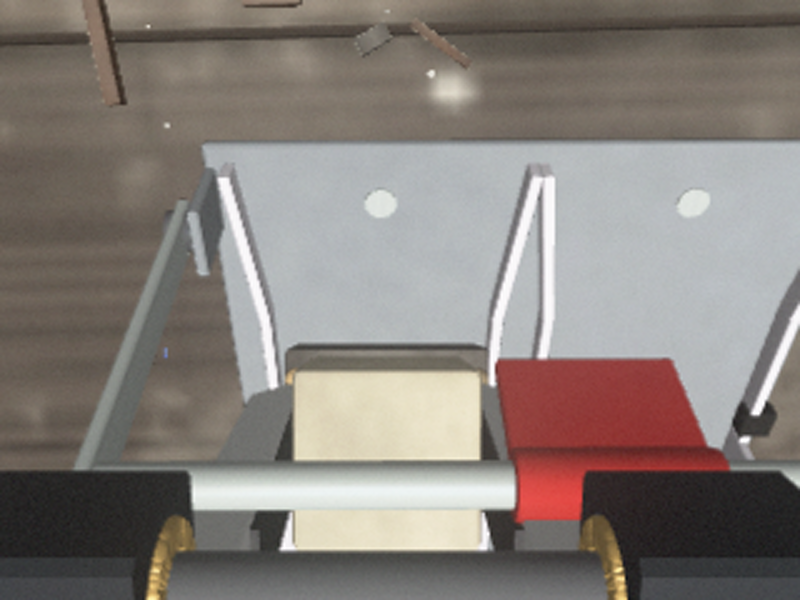

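```bash
python3 - <<'E'
from h import *
c=dict(np.load('pics/w3.png.npz'));s=env.state();R=np.array(s['eef_rot']);G=s['tcp_pos']-R[:,2]*.019;p=np.load('rack.npy')
ex=np.array([np.cos(p[2]),np.sin(p[2]),0]);ey=np.array([-ex[1],ex[0],0]);ez=np.array([0,0,1.])
for ph,zg in[(0,48.6),(0,53),(12,53),(25,53)]:
    a=np.radians(ph);fx=ex*np.cos(a)+ez*np.sin(a);fz=-ex*np.sin(a)+ez*np.cos(a)
    P=[G+(fx*X+ey*Y+fz*(Z-zg))/1000 for X,Y,Z in[(20,21,60),(20,-21,60),(-20,21,60),(20,21,20),(22,28,20),(22,-28,20),(22,28,0)]]
    print(ph,zg,[((proj(0,q,c)-[100,60]+.5)*2.5-.5).round(0).astype(int).tolist() for q in P])
E
```

```text
0 48.6 [[282, 371], [483, 370], [288, 544], [302, 325], [275, 318], [491, 318], [285, 302]]
0 53 [[284, 365], [481, 364], [290, 534], [304, 322], [277, 314], [489, 314], [287, 299]]
12 53 [[282, 379], [483, 379], [292, 529], [301, 302], [274, 295], [492, 294], [283, 266]]
25 53 [[280, 398], [485, 398], [295, 519], [298, 285], [269, 278], [497, 278], [278, 235]]
```

```bash
python3 - <<'E'
from h import *
from scipy.optimize import least_squares
c=dict(np.load('pics/w3.png.npz'));s=env.state();R=np.array(s['eef_rot']);G=s['tcp_pos']-R[:,2]*.019;p=np.load('rack.npy')
ex=np.array([np.cos(p[2]),np.sin(p[2]),0]);ey=np.array([-ex[1],ex[0],0]);ez=np.array([0,0,1.])
M=[(20,21,60),(20,-21,60),(-20,21,60),(-20,-21,60),(22,28,20),(22,-28,20)]
O=np.array([(294,371),(480,371),(293,548),(482,548),(288,346),(486,346)])
def pts(q):
    a=q[0];fx=ex*np.cos(a)+ez*np.sin(a);fz=-ex*np.sin(a)+ez*np.cos(a)
    return np.array([(proj(0,G+(fx*(X+q[2])+ey*(Y+q[3])+fz*(Z-q[1]))/1000,c)-[100,60]+.5)*2.5-.5 for X,Y,Z in M])
r=least_squares(lambda q:(pts(q)-O).ravel(),[0,53,0,0]);q=r.x;print(np.degrees(q[0]),q[1:],r.fun.reshape(-1,2).round(0).tolist())
a=q[0];fx=ex*np.cos(a)+ez*np.sin(a);fz=-ex*np.sin(a)+ez*np.cos(a)
for X in(-22,22):
    w=G+(fx*(X+q[2])+fz*(0-q[1]))/1000;A=(w-[p[0],p[1],0])@ex;h=w[2]-.032;print(X,'rack x,z mm',(A*C25+h*S25)*1000,(h*C25-A*S25)*1000)
E
```

```text
-10.194812813723734 [56.30324601 -3.82669993 -1.02074228] [[-1.0, 0.0], [1.0, 0.0], [2.0, -1.0], [-2.0, -1.0], [-3.0, 1.0], [2.0, 1.0]]
-22 rack x,z mm 85.31054494485421 22.20318000809442
22 rack x,z mm 121.26721652687269 -3.1565867247219384
```

The fit shows the relay tipped 10° the wrong way. Pressing on its upper edge can't turn it the right way, because the contact lies downhill of the grip point's foot. I'll back out, re-level it on the clear bench spot and regrip. Then I'll set it with the upper edge touching and let gravity seat it in a loosened grip.

```bash
echo '[0, 0, 0, -0.012, 0, 0, -0.01, 0, -0.022, 0, 0, -0.03, 0, -0.03, 0, 0, -0.04, 0, -0.04, 0, 0, -0.04, 0, -0.07, 0, 0, -0.04, 0, -0.1, 0, 0, -0.04, 0, -0.125, 0, 0, -0.04, 0, -0.125, 0]' | python3 inch.py
python3 - <<'E'
from h import *
print(go([.60,-.32,.06]),env.state()['tcp_pos'])
E
```

```text
t: 8.42
tcp_pos: [0.5473, -0.0094, 0.2482]
eef_rot: [[1.0, -0.024, 0.011], [-0.024, -1.0, -0.001], [0.011, 0.001, -1.0]]
force: [0.5, -0.3, -0.5]
gripper_width: 0.439
finger_force: 30.0
(array([0.0582, 0.309 , 0.1892]), 0) [ 0.54729784 -0.00939668  0.2482373 ]
```

```bash
echo '[0, 0.01, 0.04, 0, 0, 0, 0.02, 0.08, 0, 0, 0, 0.03, 0.12, 0, 0, 0, 0.04, 0.16, 0, 0, 0, 0.05, 0.2, 0, 0, 0, 0.058, 0.24, 0.02, 0, 0, 0.058, 0.28, 0.06, 0, 0, 0.058, 0.309, 0.1, 0, 0, 0.058, 0.309, 0.14, 0, 0, 0.058, 0.309, 0.175, 0, 0, 0.058, 0.309, 0.19, 0, 0, 0.058, 0.309, 0.19, 0]' | python3 inch.py; echo '[0, 0, 0, 0.008, 0, 0, 0, 0, 0.016, 0, 0, 0, 0, 0.018, 0, 0, 0, 0, 0.018, 0]' | python3 inch.py
```

```text
t: 9.42
tcp_pos: [0.5889, -0.3162, 0.039]
eef_rot: [[1.0, -0.026, -0.018], [-0.025, -1.0, 0.012], [-0.019, -0.011, -1.0]]
force: [-1.5, 1.4, -3.1]
gripper_width: 0.439
finger_force: 30.0
t: 9.75
tcp_pos: [0.5966, -0.3196, 0.035]
eef_rot: [[1.0, -0.024, 0.002], [-0.024, -1.0, -0.001], [0.002, 0.001, -1.0]]
force: [-0.1, 0.5, -1.6]
gripper_width: 0.439
finger_force: 30.0
```

```bash
echo '[0, 0, 0, 0.002, 0, 0, 0, 0, 0.004, 0, 0, 0, 0, 0.004, 0]' | python3 inch.py; echo '[0.6, 0, 0, 0, 0, 0.6, 0, 0, 0, 0, 0.7, 0, 0, 0, 0, 0.8, 0, 0, 0, 0, 0.9, 0, 0, -0.02, 0, 1, 0, 0, -0.06, 0, 1, 0, 0, -0.1, 0, 1, -0.03, 0, -0.14, 0, 1, -0.03, 0, -0.16, 0, 1, -0.03, 0, -0.16, 0, 1, -0.03, 0, -0.16, 0]' | python3 inch.py
python3 - <<'E'
from h import *
im=snap('wrist','w4.png');c=dict(np.load('pics/w4.png.npz'));print(proj(0,[.585,-.32,.06],c),env.state()['tcp_pos'])
print(cream(im,(190,100,330,215),.06,c,'w4c.png'))
E
```

```text
t: 10.0
tcp_pos: [0.5972, -0.3201, 0.0337]
eef_rot: [[1.0, -0.024, 0.004], [-0.024, -1.0, -0.003], [0.004, 0.002, -1.0]]
force: [-1.6, 1.7, 5.2]
gripper_width: 0.435
finger_force: 30.0
t: 10.92
tcp_pos: [0.5666, -0.3195, 0.1924]
eef_rot: [[1.0, -0.025, 0.005], [-0.025, -1.0, -0.003], [0.005, 0.003, -1.0]]
force: [0.3, 1.2, -0.9]
gripper_width: 0.999
finger_force: 0.0
[253.03074002 162.99419163] [ 0.56587575 -0.31885652  0.1895534 ]
((583.1029663085938, -320.67364501953125), (47.003997802734375, 39.13866424560547), 88.60382080078125)
```

View pics/w4c.png

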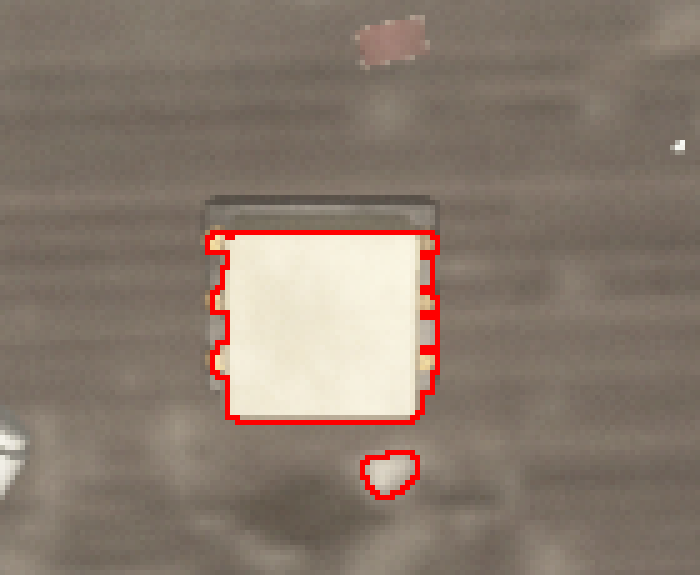

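The relay stands level and square on the bench, centred at (0.583,-0.321). I'll regrip 7 mm to its downhill side so the fingers stay clear of the keeper bar.

```bash
echo '[1, 0.01, 0.0015, 0.04, 0, 1, 0.01, 0.0015, 0.08, 0, 1, 0.01, 0.0015, 0.12, 0, 1, 0.01, 0.0015, 0.145, 0, 1, 0.01, 0.0015, 0.155, 0, 0.7, 0.01, 0.0015, 0.155, 0, 0, 0.01, 0.0015, 0.155, 0, 0, 0.01, 0.0015, 0.155, 0, 0, 0.01, 0.0015, 0.155, 0, 0, 0.01, 0.0015, 0.155, 0, 0, 0.01, 0.0015, 0.155, 0, 0, 0.01, 0.0015, 0.155, 0]' | python3 inch.py; echo '[0, 0, 0, 0, 0, 0, 0, 0, 0, 0, 0, 0, 0, 0, 0, 0, 0, 0, 0, 0, 0, 0, 0, -0.04, 0, 0, 0, 0, -0.08, 0, 0, 0, 0, -0.12, 0, 0, 0, 0, -0.16, 0, 0, 0, 0, -0.2, 0, 0, 0, 0, -0.215, 0, 0, 0, 0, -0.215, 0]' | python3 inch.py
python3 - <<'E'
from h import *
p=np.load('rack.npy')
def w(a,y,z): return [p[0]+np.cos(p[2])*a-np.sin(p[2])*y,p[1]+np.sin(p[2])*a+np.cos(p[2])*y,z]
print('above',go(w(.070,.039,.245),YAW()),'pre',go(w(.07,.039,.145),YAW()),'touch+3',go(w(.097,.039,.128),YAW()))
E
```

```text
t: 11.97
tcp_pos: [0.5762, -0.3209, 0.0358]
eef_rot: [[1.0, -0.024, 0.002], [-0.024, -1.0, -0.001], [0.002, 0.001, -1.0]]
force: [-0.3, -0.3, 0.2]
gripper_width: 0.537
finger_force: 0.0
t: 12.88
tcp_pos: [0.5774, -0.3218, 0.2558]
eef_rot: [[1.0, -0.024, 0.009], [-0.024, -1.0, -0.007], [0.009, 0.006, -1.0]]
force: [-0.3, 0.2, -1.4]
gripper_width: 0.437
finger_force: 30.0
above (array([-0.0296, -0.3116,  0.0086]), np.float64(-0.08)) pre (array([-0.0305, -0.3122,  0.1086]), np.float64(-0.08)) touch+3 (array([-0.0037, -0.3124,  0.1258]), np.float64(-0.08))
```

```bash
echo '[0, -0.01, -0.04, 0, 0, 0, -0.02, -0.08, 0, 0, 0, -0.03, -0.12, 0, 0, 0, -0.03, -0.16, 0, 0, 0, -0.03, -0.2, 0, 0, 0, -0.03, -0.24, 0, 0, 0, -0.03, -0.28, 0, 0, 0, -0.03, -0.312, 0.005, 0, 0, -0.03, -0.312, 0.03, 0, 0, -0.03, -0.312, 0.06, 0, 0, -0.03, -0.312, 0.09, 0, 0, -0.03, -0.312, 0.106, 0]' | python3 inch.py; echo '[0, 0, 0, 0, 0, 0, 0, 0, 0, 0]' | python3 inch.py
python3 - <<'E'
from h import *
p=np.load('rack.npy')
def w(a,y,z): return [p[0]+np.cos(p[2])*a-np.sin(p[2])*y,p[1]+np.sin(p[2])*a+np.cos(p[2])*y,z]
print('touch+3',go(w(.097,.039,.128),YAW()))
E
```

```text
t: 13.88
tcp_pos: [0.5493, -0.0071, 0.1358]
eef_rot: [[1.0, -0.023, -0.011], [-0.023, -1.0, 0.001], [-0.011, -0.001, -1.0]]
force: [-0.1, 0.7, -2.6]
gripper_width: 0.439
finger_force: 30.0
t: 14.05
tcp_pos: [0.5512, -0.0077, 0.1399]
eef_rot: [[1.0, -0.024, -0.007], [-0.024, -1.0, 0.001], [-0.007, -0.0, -1.0]]
force: [-0.7, 0.3, -1.1]
gripper_width: 0.437
finger_force: 30.0
touch+3 (array([0.0313, 0.0018, 0.0117]), np.float64(-0.07))
```

```bash
echo '[0, 0.01, 0.001, 0, 0, 0, 0.02, 0.0015, 0, 0, 0, 0.03, 0.0015, 0.004, 0, 0, 0.03, 0.0015, 0.008, 0, 0, 0.03, 0.0015, 0.008, 0, 0, 0.03, 0.0015, 0.008, 0]' | python3 inch.py; echo '[0, 0, 0, 0.002, 0, 0, 0, 0, 0.004, 0, 0, 0, 0, 0.004, 0]' | python3 inch.py
python3 - <<'E'
from h import *
p=np.load('rack.npy')
def w(a,y,z): return [p[0]+np.cos(p[2])*a-np.sin(p[2])*y,p[1]+np.sin(p[2])*a+np.cos(p[2])*y,z]
print('touch+3',go(w(.097,.039,.128),YAW()))
E
```

```text
t: 14.55
tcp_pos: [0.5831, -0.0102, 0.135]
eef_rot: [[1.0, -0.024, -0.001], [-0.024, -1.0, 0.0], [-0.001, 0.0, -1.0]]
force: [0.6, -0.4, -1.8]
gripper_width: 0.435
finger_force: 30.0
t: 14.8
tcp_pos: [0.5827, -0.0101, 0.131]
eef_rot: [[1.0, -0.024, -0.001], [-0.024, -1.0, -0.0], [-0.001, 0.0, -1.0]]
force: [0.1, 0.1, -1.8]
gripper_width: 0.436
finger_force: 30.0
touch+3 (array([-0.0003,  0.0002,  0.003 ]), np.float64(-0.07))
```

```bash
echo '[0, 0, 0, 0.002, 0, 0, 0, 0, 0.003, 0, 0, 0, 0, 0.003, 0, 0, 0, 0, 0.003, 0]' | python3 inch.py;echo '[0, 0, 0, 0.0015, 0, 0, 0, 0, 0.0015, 0, 0, 0, 0, 0.0015, 0]' | python3 inch.py; echo '[0, 0, 0, 0.0015, 0, 0, 0, 0, 0.0015, 0, 0, 0, 0, 0.0015, 0]' | python3 inch.py
```

```text
t: 15.13
tcp_pos: [0.5831, -0.0101, 0.1284]
eef_rot: [[1.0, -0.024, -0.0], [-0.024, -1.0, -0.0], [-0.0, 0.0, -1.0]]
force: [0.4, -0.5, -2.0]
gripper_width: 0.442
finger_force: 30.0
t: 15.38
tcp_pos: [0.5834, -0.0101, 0.1273]
eef_rot: [[1.0, -0.024, 0.001], [-0.024, -1.0, -0.0], [0.001, 0.0, -1.0]]
force: [-0.4, -0.5, -1.0]
gripper_width: 0.436
finger_force: 30.0
t: 15.63
tcp_pos: [0.5834, -0.0101, 0.127]
eef_rot: [[1.0, -0.024, 0.001], [-0.024, -1.0, -0.0], [0.001, 0.0, -1.0]]
force: [-2.6, 1.3, 4.5]
gripper_width: 0.436
finger_force: 30.0
```

Contact is where predicted. I'll loosen the grip so the relay drops flat.

```bash
echo '[0.5, 0, 0, 0, 0, 0.5, 0, 0, 0, 0, 0.5, 0, 0, 0, 0, 0.5, 0, 0, 0, 0, 0.5, 0, 0, 0, 0]' | python3 inch.py
python3 - <<'E'
from h import *
im=snap('wrist','w5.png')
cv2.imwrite('pics/w5b.png',cv2.resize(im[60:300,100:420,::-1],(800,600),interpolation=cv2.INTER_CUBIC))
g=cv2.cvtColor(im,cv2.COLOR_RGB2GRAY)[:,240:268].mean(1);print(g[90:300:2].round(0).astype(int).tolist())
c=dict(np.load('pics/w5.png.npz'));p=np.load('rack.npy')
for xc in(112,116,120,124):
    print(xc,[proj(0,rackT(p,[(xc+X,39,Z)])[0],c).round(0).astype(int).tolist() for X,Z in((22,0),(22,20),(20,20),(20,60),(-20,60))])
print(im[np.arange(90,300,6),254].tolist())
E
```

```text
t: 16.05
tcp_pos: [0.5831, -0.0101, 0.125]
eef_rot: [[1.0, -0.024, -0.001], [-0.024, -1.0, -0.0], [-0.001, 0.0, -1.0]]
force: [0.8, -0.2, -0.4]
gripper_width: 0.502
finger_force: 0.0
[122, 120, 116, 115, 117, 119, 118, 117, 108, 170, 179, 179, 179, 179, 179, 180, 181, 181, 184, 195, 200, 201, 198, 191, 180, 182, 182, 182, 181, 182, 181, 182, 183, 183, 182, 182, 181, 181, 181, 182, 183, 183, 183, 182, 182, 183, 183, 183, 183, 182, 183, 183, 184, 184, 183, 184, 184, 184, 184, 184, 184, 86, 73, 73, 73, 75, 75, 75, 75, 93, 125, 164, 190, 212, 237, 240, 234, 227, 212, 203, 204, 204, 203, 203, 204, 206, 207, 208, 210, 212, 215, 215, 217, 220, 222, 129, 70, 74, 82, 90, 98, 105, 111, 116, 121]
112 [[253, 176], [253, 193], [253, 195], [253, 240], [253, 280]]
116 [[253, 171], [253, 189], [253, 191], [253, 235], [253, 277]]
120 [[253, 167], [253, 184], [253, 186], [253, 230], [253, 273]]
124 [[253, 162], [253, 179], [253, 182], [253, 225], [253, 269]]
[[129, 121, 108], [125, 113, 106], [127, 119, 108], [170, 173, 176], [173, 178, 179], [175, 180, 184], [188, 197, 191], [221, 225, 221], [177, 182, 184], [175, 181, 184], [177, 181, 187], [181, 185, 189], [176, 180, 184], [178, 182, 185], [174, 180, 183], [179, 183, 186], [182, 186, 188], [178, 182, 183], [180, 185, 185], [181, 186, 188], [180, 185, 187], [75, 71, 69], [79, 74, 71], [91, 89, 86], [185, 191, 184], [235, 241, 242], [210, 216, 208], [218, 207, 178], [220, 209, 180], [221, 210, 181], [225, 218, 187], [226, 219, 189], [73, 71, 70], [91, 89, 90], [111, 112, 111]]
```

```bash
python3 - <<'E'
from h import *
w=cv2.imread('pics/w5.png')[100:300,120:400];s=snap('scene','s5.png')[165:265,205:325,::-1];
W=cv2.resize(w,(800,571))[:, :]
a=cv2.resize(w,(480,343),interpolation=cv2.INTER_CUBIC);b=cv2.resize(s,(320,267),interpolation=cv2.INTER_CUBIC)
o=np.zeros((343,800,3),np.uint8);o[:,:480]=a;o[:267,480:]=b;cv2.imwrite('pics/cmp.png',o)
E
```

```text
(no output)
```

View pics/cmp.png

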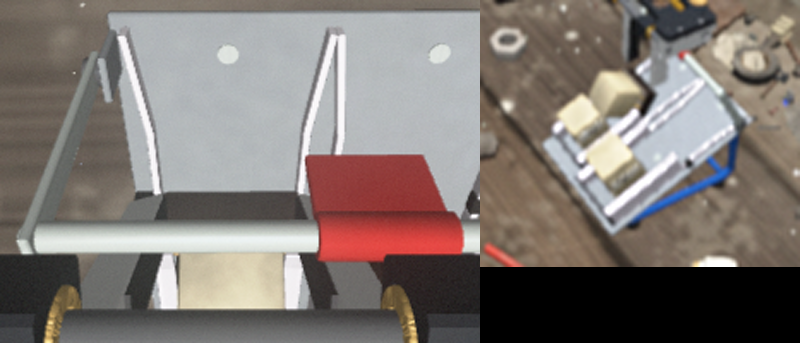

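The composite shows the relay tipped forward. In the scene crop its case at (620,92) leans downhill on the racked relay, with the underside facing uphill; in the wrist crop that is the dark patch at (235,205). That was my last allowed view, so I'll work numerically from here. I'll back off to the earlier viewing pose and fit the leaning relay's pose by mask matching.

```bash
echo '[0.6, 0, 0, -0.03, 0, 0.8, 0, 0, -0.07, 0, 1, 0, 0, -0.1, 0, 1, -0.03, 0.01, -0.125, 0, 1, -0.06, 0.02, -0.13, 0, 1, -0.09, 0.03, -0.13, 0, 1, -0.105, 0.035, -0.13, 0, 1, -0.105, 0.035, -0.13, 0, 1, -0.105, 0.035, -0.13, 0, 1, -0.105, 0.035, -0.13, 0]' | python3 inch.py
cat > lean.py <<'E'
from h import *
from scipy.optimize import minimize
im=snap('wrist','w6.png');c=dict(np.load('pics/w6.png.npz'));p=np.load('rack.npy')
old=cv2.imread('pics/w2.png')[:,:,::-1];co=dict(np.load('pics/w2.png.npz'))
def P(X,c): return np.array([proj(0,w,c) for w in rackT(p,X)])
def case(xL,zL,b,B=0,sm=True):
    h=60
    pts=[(u,v) for u in((2,42) if not B else (0,44)) for v in((20,h) if not B else(0,20))];w=21 if not B else 28
    return [(xL+u*np.cos(b)-v*np.sin(b),39+s*w,zL+u*np.sin(b)+v*np.cos(b)) for u,v in pts for s in(1,-1)]
def poly(m,X,val,c): cv2.fillConvexPoly(m,cv2.convexHull(np.int32(np.round(P(X,c)*8))),val,shift=3)
def creamm(im):
    h=cv2.cvtColor(np.ascontiguousarray(im),cv2.COLOR_RGB2HSV);return ((h[...,0]>14)&(h[...,0]<35)&(h[...,1]>28)&(h[...,2]>100)).astype(np.uint8)
def roi(c):
    m=np.zeros((384,512),np.uint8);poly(m,[(x,y,z) for x in(-5,150) for y in(5,72) for z in(0,)],1,c);return m
def render(xr,L,c):
    m=np.zeros((384,512),np.uint8)
    poly(m,case(xr-22,0,0,1),0,c);poly(m,case(xr-22,0,0),1,c)
    if L is not None:poly(m,case(*L,1),0,c);poly(m,case(*L),1,c)
    return m
def iou(a,b,r): return ((a&b&r).sum()+1)/(((a|b)&r).sum()+1)
r=roi(co);mo=creamm(old);best=max((iou(mo,render(x,None,co),r),x) for x in np.arange(28,62,1.));print('racked before',best,mo[r>0].sum())
r=roi(c);m=creamm(im);print('cream px',(m&r).sum(),np.argwhere(m&r).min(0),np.argwhere(m&r).max(0))
res=[]
for xr in np.arange(max(best[1]-14,22),best[1]+2,3):
  for b in np.radians(np.arange(0,96,8)):
    for xL in np.arange(80,150,6):
      for zL in(0,20): res.append((iou(m,render(xr,(xL,zL,b),c),r),xr,xL,zL,b))
res.sort(reverse=True);print([np.round(q,2).tolist() for q in res[:6]])
for q in res[:3]:
    o=minimize(lambda q:-iou(m,render(q[0],(q[1],q[2],q[3]),c),r),q[1:],method='Nelder-Mead',options=dict(initial_simplex=np.array(q[1:])+np.vstack([np.zeros(4),np.diag([3,5,8,.15])])))
    print(o.fun,o.x.round(2),np.degrees(o.x[3]))
E
python3 lean.py
```

```text
t: 16.98
tcp_pos: [0.478, -0.0424, 0.2553]
eef_rot: [[1.0, -0.024, 0.0], [-0.024, -1.0, 0.0], [0.0, -0.0, -1.0]]
force: [-1.0, -0.4, 0.5]
gripper_width: 1.0
finger_force: 0.0
racked before (np.float64(0.8959571938168847), np.float64(43.0)) 1561
cream px 2868 [ 94 195] [164 247]
[[0.91, 29.0, 110.0, 0.0, 1.26], [0.91, 32.0, 110.0, 0.0, 1.26], [0.91, 35.0, 110.0, 0.0, 1.26], [0.91, 38.0, 110.0, 0.0, 1.26], [0.91, 29.0, 116.0, 20.0, 1.12], [0.9, 41.0, 110.0, 0.0, 1.26]]
-0.9141903171953255 [ 29.32 110.4    0.27   1.24] 70.8392326305624
-0.9120879120879121 [ 33.65 109.94  -0.26   1.23] 70.37389709711945
-0.9125083166999335 [ 3.3540e+01  1.1036e+02 -6.0000e-02  1.2200e+00] 69.96165103983458
```

The fit gives the leaning relay pitched 70° past flat, with its lower edge at rack (110, 0). I'll grip its case near the top uphill corner, closing to a partial opening to see whether that lowers the grip force. With a light grip above its centre of mass, it should swing by itself to about the slope angle.

```bash
cat >> h.py <<'E'
def W(a,y,z):
    "world from horizontal distance a (m) along rack x, rack y (m), world z"
    p=np.load('rack.npy');c,s=np.cos(p[2]),np.sin(p[2]);return np.array([p[0]+c*a-s*y,p[1]+s*a+c*y,z])
E
python3 - <<'E'
from h import *
print(go(W(.043,.039,.103),YAW()))
E
```

```text
(array([ 0.0495, -0.0344,  0.152 ]), np.float64(-0.04))
```

```bash
echo '[0.6, 0.03, -0.02, 0, 0, 0.6, 0.0495, -0.0344, 0.02, 0, 0.6, 0.0495, -0.0344, 0.05, 0, 0.6, 0.0495, -0.0344, 0.08, 0, 0.6, 0.0495, -0.0344, 0.11, 0, 0.6, 0.0495, -0.0344, 0.135, 0, 0.6, 0.0495, -0.0344, 0.15, 0, 0.6, 0.0495, -0.0344, 0.15, 0]' | python3 inch.py; echo '[0.44, 0, 0, 0, 0, 0.44, 0, 0, 0, 0, 0.44, 0, 0, 0, 0, 0.44, 0, 0, 0, 0]' | python3 inch.py;echo '[0.43, 0, 0, 0, 0, 0.43, 0, 0, 0, 0, 0.43, 0, 0, 0, 0]' | python3 inch.py; echo '[0.42, 0, 0, 0, 0, 0.42, 0, 0, 0, 0, 0.42, 0, 0, 0, 0]' | python3 inch.py
```

```text
t: 17.7
tcp_pos: [0.5252, -0.0085, 0.0997]
eef_rot: [[1.0, -0.023, -0.01], [-0.023, -1.0, 0.001], [-0.01, -0.001, -1.0]]
force: [-0.5, -0.2, -0.5]
gripper_width: 0.603
finger_force: 0.0
t: 18.03
tcp_pos: [0.5291, -0.0093, 0.1073]
eef_rot: [[1.0, -0.024, 0.004], [-0.024, -1.0, -0.0], [0.004, -0.0, -1.0]]
force: [0.5, 0.5, 0.7]
gripper_width: 0.445
finger_force: 0.3
t: 18.28
tcp_pos: [0.5289, -0.0092, 0.1071]
eef_rot: [[1.0, -0.024, 0.004], [-0.024, -1.0, 0.0], [0.004, -0.0, -1.0]]
force: [0.6, 2.0, 3.7]
gripper_width: 0.437
finger_force: 27.7
t: 18.53
tcp_pos: [0.5289, -0.0092, 0.107]
eef_rot: [[1.0, -0.024, 0.004], [-0.024, -1.0, 0.0], [0.004, -0.0, -1.0]]
force: [1.4, 1.4, 5.9]
gripper_width: 0.437
finger_force: 30.0
```

Partial opening does set the grip force: about 0.3 N at 0.445 and 28 N at 0.43. I'll lift, carry to the clear bench spot and loosen lightly just above the bench.

```bash
echo '[0.3, 0, 0, -0.03, 0, 0.3, 0, 0, -0.07, 0, 0.3, 0, 0, -0.11, 0, 0.3, 0, 0.03, -0.13, 0, 0.3, 0.01, 0.07, -0.14, 0, 0.3, 0.02, 0.11, -0.14, 0, 0.3, 0.03, 0.15, -0.14, 0, 0.3, 0.04, 0.19, -0.14, 0, 0.3, 0.045, 0.23, -0.14, 0, 0.3, 0.045, 0.27, -0.12, 0, 0.3, 0.045, 0.305, -0.08, 0, 0.3, 0.045, 0.305, -0.05, 0]' | python3 inch.py; echo '[0.3, 0, 0, 0, 0, 0.3, 0, 0, 0, 0, 0.3, 0, 0, 0.02, 0, 0.3, 0, 0, 0.04, 0, 0.3, 0, 0, 0.055, 0, 0.3, 0, 0, 0.06, 0, 0.3, 0, 0, 0.06, 0, 0.3, 0, 0, 0.06, 0]' | python3 inch.py
```

```text
t: 19.53
tcp_pos: [0.5652, -0.3213, 0.1566]
eef_rot: [[1.0, -0.029, 0.003], [-0.029, -1.0, -0.006], [0.003, 0.006, -1.0]]
force: [0.9, 0.0, -0.1]
gripper_width: 0.305
finger_force: 0.0
t: 20.2
tcp_pos: [0.5667, -0.3152, 0.0984]
eef_rot: [[1.0, -0.023, 0.003], [-0.023, -1.0, -0.002], [0.003, 0.002, -1.0]]
force: [0.8, -0.8, -0.8]
gripper_width: 0.301
finger_force: 0.0
```

The grip slipped off; the overlap was too small. I'll go back to the viewing pose and fit again.

```bash
echo '[0.6, 0, 0, -0.04, 0, 0.6, 0, 0, -0.08, 0, 0.6, 0, -0.03, -0.12, 0, 0.6, -0.02, -0.07, -0.155, 0, 0.6, -0.04, -0.11, -0.155, 0, 0.6, -0.06, -0.15, -0.155, 0, 0.6, -0.08, -0.19, -0.155, 0, 0.6, -0.09, -0.23, -0.155, 0, 0.6, -0.09, -0.27, -0.155, 0, 0.6, -0.09, -0.27, -0.155, 0, 0.6, -0.09, -0.27, -0.155, 0]' | python3 inch.py; sed -i 's/w6.png/w7.png/g' lean.py; python3 lean.py
```

```text
t: 21.12
tcp_pos: [0.4817, -0.0389, 0.2545]
eef_rot: [[1.0, -0.018, 0.007], [-0.018, -1.0, 0.001], [0.007, -0.001, -1.0]]
force: [0.2, -1.0, 0.0]
gripper_width: 0.601
finger_force: 0.0
racked before (np.float64(0.8959571938168847), np.float64(43.0)) 1561
cream px 3089 [ 86 200] [167 250]
[[0.82, 29.0, 80.0, 0.0, 0.28], [0.82, 41.0, 128.0, 20.0, 1.12], [0.82, 29.0, 92.0, 0.0, 0.56], [0.82, 44.0, 128.0, 20.0, 1.12], [0.82, 32.0, 80.0, 0.0, 0.28], [0.82, 32.0, 92.0, 0.0, 0.56]]
-0.8179279530857303 [29.5  80.42  0.62  0.28] 16.06701235198483
-0.8174009420892214 [ 42.42 128.2   18.27   1.14] 65.03662188443396
-0.8204984598151778 [29.76 92.52 -0.12  0.54] 31.193097843908706
```

```bash
cat > lean2.py <<'E'
from h import *
import sys
from scipy.optimize import minimize
p=np.load('rack.npy')
F=[(0,1,3,2),(4,5,7,6),(0,1,5,4),(2,3,7,6),(0,2,6,4),(1,3,7,5)]
def body(xL,zL,b,y,h=60,cw=(42,40),bw=(56,44)):
    out=[]
    for (wx,wy,z0,z1),cl in(((bw[0],bw[1],0,20),2),((cw[0],cw[1],20,h),1)):
        V=[]
        for X in(-wy/2,wy/2):
            for Y in(-wx/2,wx/2):
                for Z in(z0,z1):
                    u=X+bw[1]/2;V.append((xL+u*np.cos(b)-Z*np.sin(b),y+Y,zL+u*np.sin(b)+Z*np.cos(b)))
        out.append((np.array(V),cl))
    return out
def render(bodies,c):
    m=np.zeros((384,512),np.uint8);C=-c['R'].T@c['t'];fs=[]
    for B in bodies:
        for V,cl in B:
            w=rackT(p,V);q=(c['mtx']@(w@c['R'].T+c['t']).T).T;q=q[:,:2]/q[:,2:];ctr=w.mean(0)
            for f in F:
                n=np.cross(w[f[1]]-w[f[0]],w[f[2]]-w[f[0]]);fc=w[list(f)].mean(0);n=n*np.sign(n@(fc-ctr))
                if n@(C-fc)>0: fs.append((np.linalg.norm(C-ctr),q[list(f)],cl))
    for d,q,cl in sorted(fs,key=lambda t:-t[0]): cv2.fillConvexPoly(m,np.int32(np.round(q*8)),cl,shift=3)
    return m
def labels(im):
    h=cv2.cvtColor(np.ascontiguousarray(im),cv2.COLOR_RGB2HSV);m=np.zeros(h.shape[:2],np.uint8)
    m[(h[...,0]>14)&(h[...,0]<35)&(h[...,1]>28)&(h[...,2]>100)]=1;m[h[...,2]<100]=2;return m
def roi(c,y0,y1,x1=140):
    m=np.zeros((384,512),np.uint8);q=np.array([proj(0,w,c) for w in rackT(p,[(-5,y0,0),(-5,y1,0),(x1,y1,0),(x1,y0,0)])])
    cv2.fillConvexPoly(m,np.int32(q),1);m[205:]=0;return m
def score(a,b,r):
    s=0
    for k in(1,2):
        A=(a==k)&(r>0);B=(b==k)&(r>0);s+=((A&B).sum()+5)/((A|B).sum()+5)*(2 if k==1 else 1)
    return s/3
def fit(views,Y,dims,xrs,bs,xLs,zLs=(0,12,25)):
    D=[]
    for f in views:
        im=cv2.imread('pics/'+f)[:,:,::-1];c=dict(np.load('pics/'+f+'.npz'));D.append((labels(im),c,roi(c,Y-30,Y+30)))
    def S(q): return np.mean([score(l,render([body(q[0]-dims['bw'][1]/2,0,0,Y,**dims)]+([body(q[1],q[2],q[3],q[4],**dims)] if len(q)>1 else []),c),r) for l,c,r in D])
    res=sorted([(S((xr,xL,zL,b,Y)),xr,xL,zL,b,Y) for xr in xrs for xL in xLs for zL in zLs for b in np.radians(bs)],reverse=True)
    for q in [res[0]]+[r for r in res if abs(r[4]-res[0][4])>.3][:1]:
        q=np.array(q[1:]);o=minimize(lambda q:-S(q),q,method='Nelder-Mead',options=dict(maxfev=250,initial_simplex=q+np.vstack([np.zeros(5),np.diag([3,5,6,.12,2])])))
        print(round(-o.fun,3),'xr,xL,zL,y',o.x[[0,1,2,4]].round(1),'beta',round(np.degrees(o.x[3]),1),[round(float(S(o.x)),3)])
SM=dict(h=60,cw=(42,40),bw=(56,44));LG=dict(h=70,cw=(45,45),bw=(60,50))
E
python3 - <<'E'
from h import *
snap('wrist','w8.png')
E
echo '[0.6, 0.03, -0.01, 0, 0, 0.6, 0.07, -0.02, 0, 0, 0.6, 0.09, -0.03, 0, 0, 0.6, 0.09, -0.03, 0, 0, 0.6, 0.09, -0.03, 0, 0, 0.6, 0.09, -0.03, 0, 0]' | python3 inch.py
python3 - <<'E'
from h import *
snap('wrist','w9.png')
from lean2 import *
g=dict(xrs=range(22,46,6),bs=range(-30,100,13),xLs=range(66,150,8))
for v in(['w8.png'],['w9.png'],['w8.png','w9.png']): fit(v,39,SM,**g)
E
```

```text
t: 21.72
tcp_pos: [0.5725, -0.0168, 0.2508]
eef_rot: [[1.0, -0.026, -0.0], [-0.026, -1.0, -0.001], [-0.0, 0.001, -1.0]]
force: [-0.5, 1.0, -0.2]
gripper_width: 0.601
finger_force: 0.0
0.649 xr,xL,zL,y [28.4 73.9  4.4 39.7] beta 6.3 [0.649]
0.622 xr,xL,zL,y [ 3.66e+01  1.06e+02 -1.00e-01  3.91e+01] beta 48.0 [0.622]
0.546 xr,xL,zL,y [40.5 66.  25.  38.9] beta -29.7 [0.546]
0.538 xr,xL,zL,y [ 23.8 114.7   1.1  38.7] beta 47.7 [0.538]
0.593 xr,xL,zL,y [36.4 72.4 12.9 38.6] beta -5.3 [0.593]
0.569 xr,xL,zL,y [28.6 89.7 -3.6 38.9] beta 27.4 [0.569]
```

```bash
python3 - <<'E'
from lean2 import *
for f in('w8.png','w9.png'):
    im=cv2.imread('pics/'+f)[:,:,::-1];c=dict(np.load('pics/'+f+'.npz'));l=labels(im)
    for y in(39,28):
        xs=np.arange(175,-30,-1.);q=np.array([proj(0,w,c) for w in rackT(p,[(x,y,0) for x in xs])]);q=q[(q[:,1]>0)&(q[:,1]<215)]
        vv=np.arange(int(q[0,1])+1,int(q[-1,1]));uu=np.interp(vv,q[:,1],q[:,0]).round().astype(int)
        px=im[vv,uu].astype(int);lab=l[vv,uu];runs=[];s=0
        for i in range(1,len(vv)+1):
            if i==len(vv) or lab[i]!=lab[s] or abs(px[i]-px[i-1]).sum()>36: runs.append((int(vv[s]),int(lab[s]),px[s:i].mean(0).round().astype(int).tolist()));s=i
        print(f,y,runs)
    for xc,b in((96,0),(96,20),):
        B=body(xc-22,0,np.radians(b),39)
        pt=lambda X,Z:proj(0,rackT(p,[(xc-22+(X+22)*np.cos(np.radians(b))-Z*np.sin(np.radians(b)),39,(X+22)*np.sin(np.radians(b))+Z*np.cos(np.radians(b)))])[0],c)[1].round(0)
        print(xc,b,'E0 E20 c20 c60 top-20,60',[pt(*t) for t in((22,0),(22,20),(20,20),(20,60),(-20,60))])
    print('racked43 ',[proj(0,rackT(p,[(43+X,39,Z)])[0],c)[1].round(0) for X,Z in((22,0),(22,20),(20,60),(-20,60))],'racked22',[proj(0,rackT(p,[(22+X,39,Z)])[0],c)[1].round(0) for X,Z in((22,0),(22,20),(20,60),(-20,60))])
E
```

```text
w8.png 39 [(17, 0, [195, 200, 198]), (18, 0, [230, 234, 230]), (26, 0, [213, 219, 218]), (27, 0, [191, 196, 198]), (41, 0, [174, 180, 178]), (43, 0, [209, 216, 208]), (44, 0, [235, 240, 237]), (49, 0, [222, 228, 222]), (51, 0, [202, 208, 201]), (52, 0, [173, 178, 172]), (53, 0, [152, 155, 155]), (54, 0, [192, 196, 198]), (80, 0, [131, 132, 132]), (81, 2, [77, 74, 72]), (86, 0, [117, 111, 106]), (87, 0, [162, 156, 146]), (89, 1, [168, 159, 138]), (103, 1, [229, 222, 196]), (104, 0, [246, 241, 222]), (111, 1, [244, 238, 216]), (112, 0, [243, 237, 217]), (117, 1, [232, 225, 200]), (139, 1, [205, 196, 174]), (140, 1, [162, 152, 139]), (141, 1, [162, 154, 134]), (158, 1, [195, 186, 160]), (159, 1, [235, 228, 207]), (160, 0, [241, 235, 218]), (161, 1, [230, 222, 197])]
w8.png 28 [(18, 0, [191, 195, 198]), (43, 0, [207, 215, 206]), (44, 0, [235, 240, 237]), (49, 0, [224, 229, 224]), (51, 0, [200, 206, 200]), (52, 0, [172, 176, 173]), (53, 0, [156, 160, 157]), (54, 0, [192, 197, 199]), (79, 0, [163, 167, 166]), (80, 2, [88, 87, 84]), (81, 2, [77, 73, 69]), (86, 0, [154, 148, 139]), (88, 1, [
[... 1262 characters left out ...]
3]), (161, 0, [174, 181, 174]), (162, 0, [203, 208, 201]), (163, 0, [224, 228, 222]), (164, 0, [234, 239, 236]), (169, 0, [180, 183, 176]), (170, 0, [148, 141, 133]), (172, 1, [165, 156, 136]), (194, 1, [241, 235, 213]), (195, 0, [244, 238, 219]), (204, 1, [236, 229, 206])]
96 0 E0 E20 c20 c60 top-20,60 [np.float64(156.0), np.float64(166.0), np.float64(168.0), np.float64(190.0), np.float64(219.0)]
96 20 E0 E20 c20 c60 top-20,60 [np.float64(166.0), np.float64(181.0), np.float64(182.0), np.float64(214.0), np.float64(230.0)]
racked43  [np.float64(192.0), np.float64(202.0), np.float64(227.0), np.float64(250.0)] racked22 [np.float64(204.0), np.float64(214.0), np.float64(240.0), np.float64(261.0)]
```

Clear edge positions in both views (86, 88, 102.5 and 139.5 in w8) match the relay sitting flat in its lane at x≈92.5, its nose already under the lips. The failed lift swung it upright. The racked one is now at x≈28. I'll grip it centred and slide it down.

```bash
python3 - <<'E'
from h import *
t=tgt(92.5,39,54);print(t.round(4),go(t,YAW()))
print('slide unit/10mm',rackT(np.load('rack.npy'),[(-10,0,0)])[0]-rackT(np.load('rack.npy'),[(0,0,0)])[0])
E
```

```text
[ 0.5464 -0.0095  0.101 ] (array([-0.026 , -0.0067,  0.1501]), np.float64(-0.16))
slide unit/10mm [-0.00906068  0.0002086  -0.00422618]
```

```bash
echo '[0.6, -0.026, -0.0067, 0.02, -0.2, 0.6, -0.026, -0.0067, 0.06, -0.2, 0.6, -0.026, -0.0067, 0.1, -0.2, 0.6, -0.026, -0.0067, 0.13, -0.2, 0.6, -0.026, -0.0067, 0.145, -0.2, 0.6, -0.026, -0.0067, 0.147, -0.2, 0.6, -0.026, -0.0067, 0.147, -0.2, 0.6, -0.026, -0.0067, 0.147, -0.2]' | python3 inch.py
python3 - <<'E'
from h import *
print(go(tgt(92.5,39,54),YAW()))
E
```

```text
t: 22.43
tcp_pos: [0.5476, -0.0087, 0.1057]
eef_rot: [[1.0, -0.021, 0.004], [-0.021, -1.0, -0.001], [0.004, 0.001, -1.0]]
force: [-0.2, -0.5, 0.2]
gripper_width: 0.6
finger_force: 0.0
(array([-0.0012,  0.0008,  0.0047]), np.float64(0.09))
```

```bash
echo '[0.6, -0.001, 0.001, 0.003, 0, 0.6, -0.001, 0.001, 0.004, 0, 0.3, -0.001, 0.001, 0.004, 0, 0.3, -0.001, 0.001, 0.004, 0, 0.3, -0.001, 0.001, 0.004, 0, 0.3, -0.001, 0.001, 0.004, 0, 0.3, -0.001, 0.001, 0.004, 0]' | python3 inch.py; echo '[0.3, -0.0045, 0, 0.0021, 0, 0.3, -0.0091, 0, 0.0042, 0, 0.3, -0.0136, 0, 0.0063, 0, 0.3, -0.0136, 0, 0.0063, 0]' | python3 inch.py; echo '[0.3, -0.0045, 0, 0.0021, 0, 0.3, -0.0068, 0, 0.0032, 0, 0.3, -0.0068, 0, 0.0032, 0]' | python3 inch.py
python3 - <<'E'
from h import *
print(go(tgt(66,39,54),YAW()))
E
```

```text
t: 23.02
tcp_pos: [0.546, -0.0091, 0.1001]
eef_rot: [[1.0, -0.021, 0.001], [-0.021, -1.0, -0.0], [0.001, 0.0, -1.0]]
force: [0.2, 0.4, 2.6]
gripper_width: 0.442
finger_force: 29.4
t: 23.35
tcp_pos: [0.5309, -0.0088, 0.0929]
eef_rot: [[1.0, -0.021, -0.001], [-0.021, -1.0, -0.0], [-0.001, 0.0, -1.0]]
force: [-1.1, -0.1, 2.0]
gripper_width: 0.435
finger_force: 29.9
t: 23.6
tcp_pos: [0.5249, -0.0087, 0.0901]
eef_rot: [[1.0, -0.021, 0.0], [-0.021, -1.0, -0.0], [0.0, 0.0, -1.0]]
force: [0.8, -0.2, 4.0]
gripper_width: 0.435
finger_force: 29.9
(array([-0.0025,  0.0002,  0.0003]), np.float64(0.13))
```

```bash
for i in 1; do echo '[0.3, -0.0025, 0, 0.0012, 0, 0.3, -0.0025, 0, 0.0012, 0, 0.3, -0.0025, 0, 0.0012, 0]' | python3 inch.py; echo '[0.3, -0.002, 0, 0.0009, 0, 0.3, -0.002, 0, 0.0009, 0, 0.3, -0.002, 0, 0.0009, 0]' | python3 inch.py; echo '[0.3, -0.002, 0, 0.0009, 0, 0.3, -0.002, 0, 0.0009, 0, 0.3, -0.002, 0, 0.0009, 0]' | python3 inch.py; done | egrep 'pos|force:'
python3 - <<'E'
from h import *
print(go(tgt(66,39,54),YAW()))
E
```

```text
tcp_pos: [0.5229, -0.0087, 0.0892]
force: [-0.0, 0.3, 5.5]
finger_force: 29.9
tcp_pos: [0.5225, -0.0087, 0.0891]
force: [2.7, -0.4, 5.7]
finger_force: 29.9
tcp_pos: [0.5222, -0.0088, 0.0891]
force: [5.0, -1.0, 5.7]
finger_force: 29.9
(array([ 0.0002,  0.0001, -0.0008]), np.float64(0.11))
```

```bash
echo '[0.3, -0.003, 0, 0.0014, 0, 0.3, -0.003, 0, 0.0014, 0, 0.3, -0.003, 0, 0.0014, 0]' | python3 inch.py | egrep 'pos|force:'; echo '[0.3, -0.003, 0, 0.0014, 0, 0.3, -0.003, 0, 0.0014, 0, 0.3, -0.003, 0, 0.0014, 0, 0.3, -0.003, 0, 0.0014, 0]' | python3 inch.py | egrep 'pos|force:'
```

```text
tcp_pos: [0.5216, -0.0092, 0.089]
force: [8.4, -0.3, 7.7]
finger_force: 30.0
tcp_pos: [0.5208, -0.0093, 0.0889]
force: [11.7, -1.1, 7.7]
finger_force: 30.0
```

The small lane is home: the upper relay stalls at x=66 while the push force rises. I'll release, lift and go to look at the large relay on the left.

```bash
echo '[0.3, 0.004, 0, -0.002, 0, 0.3, 0.007, 0, -0.003, 0, 0.6, 0.007, 0, -0.003, 0, 0.6, 0.007, 0, -0.003, 0, 0.6, 0.007, 0, -0.003, 0, 0.6, 0.007, 0, -0.04, 0, 0.6, 0.007, 0, -0.08, 0, 0.6, 0.007, 0, -0.12, 0, 0.6, 0.007, -0.02, -0.155, 0, 1, 0.02, -0.06, -0.155, 0, 1, 0.03, -0.1, -0.155, 0, 1, 0.04, -0.14, -0.155, 0]' | python3 inch.py|egrep 'pos|width'; echo '[1, 0.01, -0.04, 0, 0, 1, 0.01, -0.08, 0, 0, 1, 0.01, -0.12, 0.01, 0, 1, 0.01, -0.16, 0.02, 0, 1, 0.01, -0.2, 0.02, 0, 1, 0.01, -0.215, 0.02, 0, 1, 0.01, -0.215, 0.02, 0, 1, 0.01, -0.215, 0.02, 0]' | python3 inch.py|egrep 'pos|rot'
python3 - <<'E'
from h import *
im=snap('wrist','w10.png');c=dict(np.load('pics/w10.png.npz'));u,v=proj(0,[.58,.342,.07],c).astype(int);print(u,v)
for z in(.06,.07):print(cream(im,(u-55,max(v-50,0),u+55,v+50),z,c,'w10c.png'))
E
```

```text
tcp_pos: [0.5557, 0.1319, 0.2393]
gripper_width: 0.776
tcp_pos: [0.5697, 0.3452, 0.218]
eef_rot: [[1.0, -0.02, -0.002], [-0.02, -1.0, -0.002], [-0.002, 0.002, -1.0]]
255 167
((581.2072143554688, 346.79302978515625), (50.92670440673828, 45.626705169677734), 82.58951568603516)
((582.8770141601562, 346.6990661621094), (49.42085647583008, 44.277523040771484), 82.58920288085938)
```

```bash
python3 - <<'E'
from h import *
im=cv2.imread('pics/w10.png')[:,:,::-1];c=dict(np.load('pics/w10.png.npz'));cr=np.ascontiguousarray(im[117:217,200:310]);h=cv2.cvtColor(cr,cv2.COLOR_RGB2HSV)
for k in(5,9):
    m=cv2.morphologyEx((h[...,2]>195).astype(np.uint8)*255,cv2.MORPH_OPEN,np.ones((k,k),np.uint8))
    q=max(cv2.findContours(m,0,2)[0],key=cv2.contourArea).reshape(-1,2)+[200,117]
    P=np.array([ray(0,u,v,.07,c)[:2]*1000 for u,v in q],np.float32);r=cv2.minAreaRect(P);print(r)
    # dark base extents along the 82.6 axis
a=np.radians(82.6);d=np.array([np.cos(a),np.sin(a)]);C=np.array(r[0])/1000
for z,o in((.02,0),):
    for s in np.arange(-.04,.041,.004):
        w=np.r_[C+d*s,.02];u,v=proj(0,w,c).round().astype(int);print(round(s*1000),im[v,u].tolist(),end=' ')
print(go([C[0],C[1],.05],82.6))
E
```

```text
((582.8942260742188, 346.2823181152344), (43.852943420410156, 43.67555618286133), 82.36428833007812)
((582.8942260742188, 346.2823181152344), (43.852943420410156, 43.67555618286133), 82.36428833007812)
-40 [143, 134, 120] -36 [147, 136, 121] -32 [159, 148, 133] -28 [241, 219, 158] -24 [241, 234, 211] -20 [237, 230, 205] -16 [240, 232, 208] -12 [242, 236, 214] -8 [240, 233, 212] -4 [243, 236, 215] 0 [244, 238, 217] 4 [239, 232, 208] 8 [238, 230, 207] 12 [235, 228, 204] 16 [240, 233, 208] 20 [243, 237, 216] 24 [225, 217, 189] 28 [229, 200, 144] 32 [133, 121, 107] 36 [133, 123, 110] 40 [136, 125, 112] (array([ 0.0128, -0.0026,  0.1687]), np.float64(6.18))
```

The large relay is centred at (0.583,0.346) with its x axis at 82.4°. I'll grip it 5 mm towards the robot side. Then I'll tilt it 25° in the grip by pivoting its base against the wide lane's lip ends, so it arrives already flat.

```bash
echo '[1, 0.0083, -0.002, 0.04, 6.3, 1, 0.0083, -0.002, 0.08, 6.3, 1, 0.0083, -0.002, 0.12, 6.3, 1, 0.0083, -0.002, 0.15, 6.3, 1, 0.0083, -0.002, 0.172, 6.3, 1, 0.0083, -0.002, 0.18, 6.3, 0.7, 0.0083, -0.002, 0.18, 6.3, 0.4, 0.0083, -0.002, 0.18, 6.3, 0.2, 0.0083, -0.002, 0.18, 6.3, 0.2, 0.0083, -0.002, 0.18, 6.3, 0.2, 0.0083, -0.002, 0.18, 6.3, 0.2, 0.0083, -0.002, 0.18, 6.3]' | python3 inch.py; echo '[0.2, 0, 0, 0, 0, 0.2, 0, 0, 0, 0, 0.2, 0, 0, 0, 0, 0.2, 0, 0, -0.03, 0, 0.2, 0, 0, -0.07, 0, 0.2, 0, 0, -0.11, 0, 0.2, 0, 0, -0.15, 0, 0.2, 0, 0, -0.19, 0, 0.2, 0, 0, -0.21, 0, 0.2, 0, 0, -0.21, 0]' | python3 inch.py
python3 - <<'E'
from h import *
print('above',go(W(.073,-.041,.25),YAW()))
E
```

```text
t: 27.65
tcp_pos: [0.5793, 0.3477, 0.0409]
eef_rot: [[0.991, -0.13, 0.002], [-0.13, -0.991, 0.001], [0.002, -0.001, -1.0]]
force: [0.2, -0.9, 0.1]
gripper_width: 0.611
finger_force: 0.0
t: 28.48
tcp_pos: [0.5805, 0.3483, 0.2566]
eef_rot: [[0.991, -0.13, 0.011], [-0.13, -0.991, 0.005], [0.01, -0.007, -1.0]]
force: [0.4, 1.0, -1.3]
gripper_width: 0.477
finger_force: 30.0
above (array([0.0333, 0.4374, 0.0041]), np.float64(-6.16))
```

```bash
echo '[0.2, 0.003, 0.04, 0, -6.2, 0.2, 0.006, 0.08, 0, -6.2, 0.2, 0.009, 0.12, 0, -6.2, 0.2, 0.012, 0.16, 0, -6.2, 0.2, 0.015, 0.2, 0, -6.2, 0.2, 0.018, 0.24, 0, -6.2, 0.2, 0.021, 0.28, 0, -6.2, 0.2, 0.024, 0.32, 0, -6.2, 0.2, 0.027, 0.36, 0, -6.2, 0.2, 0.03, 0.4, 0, -6.2, 0.2, 0.033, 0.437, 0, -6.2, 0.2, 0.033, 0.437, 0, -6.2]' | python3 inch.py|egrep 'pos|rot|width'; echo '[0.2, 0, 0, 0.02, 0, 0.2, 0, 0, 0.04, 0, 0.2, 0, 0, 0.05, 0, 0.2, 0, 0, 0.05, 0, 0.2, 0, 0, 0.05, 0]' | python3 inch.py
python3 - <<'E'
from h import *
print('low',go(W(.075,-.041,.152),YAW()),'in',go(W(.099,-.041,.141),YAW()))
E
```

```text
tcp_pos: [0.5524, -0.0969, 0.2452]
eef_rot: [[0.999, -0.031, -0.006], [-0.031, -1.0, -0.003], [-0.006, 0.003, -1.0]]
gripper_width: 0.474
t: 29.9
tcp_pos: [0.5534, -0.0896, 0.1972]
eef_rot: [[1.0, -0.022, -0.004], [-0.022, -1.0, 0.001], [-0.004, -0.001, -1.0]]
force: [0.1, 0.3, -0.8]
gripper_width: 0.479
finger_force: 30.0
low (array([0.0053, 0.0001, 0.0451]), np.float64(0.07)) in (array([0.0294, 0.0001, 0.0561]), np.float64(0.07))
```

```bash
echo '[0.2, 0.005, 0, 0.02, 0, 0.2, 0.005, 0, 0.04, 0, 0.2, 0.005, 0, 0.048, 0, 0.2, 0.005, 0, 0.05, 0, 0.2, 0.012, 0, 0.05, 0, 0.2, 0.02, 0, 0.053, 0, 0.2, 0.029, 0, 0.056, 0, 0.2, 0.029, 0, 0.056, 0, 0.2, 0.029, 0, 0.056, 0]' | python3 inch.py
python3 - <<'E'
from h import *
print('down',go(W(.097,-.041,.1305),YAW()))
E
```

```text
t: 30.65
tcp_pos: [0.584, -0.091, 0.1433]
eef_rot: [[1.0, -0.022, 0.0], [-0.022, -1.0, -0.0], [0.0, 0.0, -1.0]]
force: [-0.6, -0.4, -2.1]
gripper_width: 0.475
finger_force: 30.0
down (array([-0.0035, -0.0007,  0.0128]), np.float64(0.05))
```

```bash
echo '[0.2, -0.002, -0.0007, 0.005, 0, 0.2, -0.0035, -0.0007, 0.01, 0, 0.2, -0.0035, -0.0007, 0.0115, 0, 0.2, -0.0035, -0.0007, 0.0115, 0]' | python3 inch.py|egrep 'pos|force:'; echo '[0.2, -0.003, 0, 0, 0, 0.2, -0.005, 0, 0, 0, 0.2, -0.005, 0, 0, 0]' | python3 inch.py|egrep 'pos|force:';  echo '[0.2, -0.002, 0, 0, 0, 0.2, -0.003, 0, 0, 0, 0.2, -0.003, 0, 0, 0]' | python3 inch.py|egrep 'pos|force:'
```

```text
tcp_pos: [0.5789, -0.09, 0.1307]
force: [0.3, 0.2, -3.2]
finger_force: 30.0
tcp_pos: [0.5745, -0.0901, 0.1321]
force: [-0.3, -0.3, -1.8]
finger_force: 30.0
tcp_pos: [0.573, -0.09, 0.1323]
force: [4.0, 0.3, -3.4]
finger_force: 30.0
```

```bash
echo '[0.2, -0.003, 0, -0.001, 0, 0.2, -0.006, 0, -0.002, 0, 0.2, -0.006, 0, -0.002, 0]' | python3 inch.py|egrep 'pos|rot|force:'; echo '[0.2, -0.003, 0, -0.001, 0, 0.2, -0.006, 0, -0.0017, 0, 0.2, -0.006, 0, -0.0017, 0]' | python3 inch.py|egrep 'pos|rot|force:';  echo '[0.2, -0.003, 0, -0.0005, 0, 0.2, -0.006, 0, -0.001, 0, 0.2, -0.006, 0, -0.001, 0]' | python3 inch.py|egrep 'pos|rot|force:'
```

```text
tcp_pos: [0.5677, -0.0899, 0.1343]
eef_rot: [[1.0, -0.022, 0.005], [-0.022, -1.0, -0.0], [0.005, 0.0, -1.0]]
force: [5.3, -0.3, -3.6]
finger_force: 30.0
tcp_pos: [0.5619, -0.0898, 0.1361]
eef_rot: [[1.0, -0.022, 0.006], [-0.022, -1.0, -0.001], [0.006, 0.0, -1.0]]
force: [5.6, -1.1, -3.9]
finger_force: 30.0
tcp_pos: [0.5561, -0.0897, 0.1372]
eef_rot: [[1.0, -0.022, 0.007], [-0.022, -1.0, -0.001], [0.007, 0.0, -1.0]]
force: [6.5, -0.3, -3.6]
finger_force: 30.0
```

```bash
echo '[0.2, -0.003, 0, -0.0004, 0, 0.2, -0.007, 0, -0.0006, 0, 0.2, -0.007, 0, -0.0006, 0, 0.2, -0.007, 0, -0.0006, 0]' | python3 inch.py|egrep 'pos|rot|force:'
cat > held.py <<'E'
from h import *
import sys
f=sys.argv[1];im=snap('wrist',f);c=dict(np.load('pics/'+f+'.npz'));s=env.state();R=np.array(s['eef_rot']);T=np.array(s['tcp_pos'])
yr=-41;col=T-[0,0,0]
# runs along the central column under the tool
u=int(round(proj(0,T,c)[0]));g=im.astype(int);runs=[];st=0
px=g[40:290,u-3:u+4].mean(1)
for i in range(1,len(px)+1):
    if i==len(px) or abs(px[i]-px[i-1]).sum()>30: runs.append((40+st,px[st:i].mean(0).round().astype(int).tolist()));st=i
print(u,runs)
ex,ez=np.array([1,0,0]),np.array([0,0,1.])
for ph in(0,10,20,25,30,35):
    a=np.radians(ph);fx=ex*np.cos(a)+ez*np.sin(a);fz=-ex*np.sin(a)+ez*np.cos(a);C=T+[0,0,.015]
    print(ph,'E0 E20 c20 top70 topfront70',[int(round(proj(0,C+(fx*(X+3.4)+fz*(Z-55))/1000,c)[1])) for X,Z in((25,0),(25,20),(22.5,20),(22.5,70),(-22.5,70))])
E
python3 held.py w11.png
```

```text
tcp_pos: [0.549, -0.0896, 0.1385]
eef_rot: [[1.0, -0.022, 0.006], [-0.022, -1.0, -0.001], [0.006, 0.001, -1.0]]
force: [5.1, -0.8, -0.7]
finger_force: 30.0
253 [(40, [106, 98, 90]), (55, [122, 123, 124]), (56, [162, 165, 169]), (57, [174, 179, 182]), (76, [196, 202, 197]), (77, [213, 219, 214]), (87, [188, 194, 193]), (88, [174, 179, 182]), (140, [120, 121, 122]), (141, [68, 68, 67]), (142, [60, 59, 57]), (147, [102, 104, 100]), (148, [133, 137, 133]), (149, [156, 161, 156]), (150, [171, 176, 170]), (151, [183, 189, 183]), (152, [195, 201, 194]), (153, [205, 212, 205]), (154, [220, 226, 222]), (163, [192, 199, 191]), (164, [173, 179, 172]), (165, [124, 124, 113]), (166, [139, 132, 114]), (197, [227, 219, 191]), (262, [211, 199, 171]), (263, [170, 161, 138]), (277, [228, 220, 193]), (280, [130, 124, 110]), (281, [75, 74, 72])]
0 E0 E20 c20 top70 topfront70 [169, 174, 177, 197, 275]
10 E0 E20 c20 top70 topfront70 [158, 167, 171, 205, 276]
20 E0 E20 c20 top70 topfront70 [147, 161, 165, 214, 275]
25 E0 E20 c20 top70 topfront70 [143, 159, 163, 219, 274]
30 E0 E20 c20 top70 topfront70 [139, 157, 161, 224, 273]
35 E0 E20 c20 top70 topfront70 [135, 156, 159, 229, 271]
```

```bash
cat > hfit.py <<'E'
from h import *
from scipy.optimize import least_squares
def hfit(f,T,pts,vs):
    c=dict(np.load('pics/'+f+'.npz'));ex=np.array([np.cos(-.022),np.sin(-.022),0]);ez=np.array([0,0,1.])
    def q(k):
        a=k[0];fx=ex*np.cos(a)+ez*np.sin(a);fz=-ex*np.sin(a)+ez*np.cos(a);C=np.array(T)+[0,0,.015]
        return [proj(0,C+(fx*(X-k[1])+fz*(Z-k[2]))/1000,c)[1] for X,Z in pts]
    r=least_squares(lambda k:np.array(q(k))-vs,[.3,-3,55]);k=r.x;a=k[0]
    fx=ex*np.cos(a)+ez*np.sin(a);fz=-ex*np.sin(a)+ez*np.cos(a);C=np.array(T)+[0,0,.015];p=np.load('rack.npy')
    print('phi',np.degrees(a).round(1),'Xc,Zc',k[1:].round(1),'res',r.fun.round(1))
    for X,Z in((-25,0),(25,0),(-25,20)):
        w=C+(fx*(X-k[1])+fz*(Z-k[2]))/1000;A=(w-[p[0],p[1],0])@ex;h=w[2]-.032;print((X,Z),'rack x,z',((A*C25+h*S25)*1000).round(1),((h*C25-A*S25)*1000).round(1))
if __name__=='__main__':
    hfit('w11.png',[.549,-.0896,.1385],[(25,0),(22.5,70),(-22.5,70)],[140.5,197,262.5])
E
python3 hfit.py
```

```text
phi 17.2 Xc,Zc [-8.6 60. ] res [-0.  0.  0.]
(-25, 0) rack x,z 86.2 25.3
(25, 0) rack x,z 135.7 18.5
(-25, 20) rack x,z 88.9 45.1
```

The relay is now tilted 17° and sits just above the landing. I'll move it clear of the lips and lower it; its upper edge will touch about 25 mm uphill of the pivot, which presses it flat.

```bash
echo '[0.2, 0.004, 0, -0.003, 0, 0.2, 0.009, 0, -0.005, 0, 0.2, 0.011, 0, -0.005, 0, 0.2, 0.014, 0, 0.002, 0, 0.2, 0.017, 0, 0.009, 0, 0.2, 0.017, 0, 0.009, 0, 0.2, 0.017, 0, 0.009, 0]' | python3 inch.py|egrep 'pos|rot|force:'; echo '[0.2, 0.001, 0, 0.003, 0, 0.2, 0.001, 0, 0.003, 0, 0.2, 0.001, 0, 0.003, 0]' | python3 inch.py|egrep 'pos|rot|force:'; echo '[0.2, 0.001, 0, 0.003, 0, 0.2, 0.001, 0, 0.003, 0, 0.2, 0.001, 0, 0.003, 0]' | python3 inch.py|egrep 'pos|rot|force:'
```

```text
tcp_pos: [0.5629, -0.0896, 0.1262]
eef_rot: [[1.0, -0.022, -0.004], [-0.022, -1.0, 0.001], [-0.004, -0.001, -1.0]]
force: [-0.4, 0.2, -2.4]
finger_force: 30.0
tcp_pos: [0.5647, -0.0898, 0.1249]
eef_rot: [[1.0, -0.022, -0.0], [-0.022, -1.0, -0.0], [-0.0, 0.0, -1.0]]
force: [-0.0, 0.8, -1.5]
finger_force: 30.0
tcp_pos: [0.5659, -0.0899, 0.123]
eef_rot: [[1.0, -0.022, 0.001], [-0.022, -1.0, -0.0], [0.001, 0.0, -1.0]]
force: [-1.9, 0.6, 2.6]
finger_force: 30.0
```

```bash
echo '[0.2, 0.001, 0, 0.0025, 0, 0.2, 0.001, 0, 0.0025, 0, 0.2, 0.001, 0, 0.0025, 0]' | python3 inch.py|egrep 'pos|rot|force:'; echo '[0.2, 0, 0, 0.0025, 0, 0.2, 0, 0, 0.0025, 0, 0.2, 0, 0, 0.0025, 0]' | python3 inch.py|egrep 'pos|rot|force:'; python3 held.py w12.png|head -1
```

```text
tcp_pos: [0.5659, -0.0898, 0.1221]
eef_rot: [[1.0, -0.022, -0.001], [-0.022, -1.0, -0.0], [-0.001, 0.0, -1.0]]
force: [-7.8, 0.6, 8.9]
finger_force: 30.0
tcp_pos: [0.5657, -0.0899, 0.1206]
eef_rot: [[1.0, -0.022, -0.0], [-0.022, -1.0, -0.001], [-0.0, 0.001, -1.0]]
force: [-10.4, 1.2, 12.0]
finger_force: 30.0
253 [(40, [78, 71, 63]), (46, [103, 95, 87]), (79, [126, 128, 130]), (80, [164, 167, 170]), (81, [176, 180, 183]), (101, [215, 220, 215]), (112, [190, 196, 195]), (113, [175, 179, 183]), (140, [119, 120, 122]), (141, [65, 64, 63]), (142, [57, 55, 54]), (152, [79, 75, 69]), (153, [143, 137, 127]), (157, [122, 117, 107]), (158, [127, 121, 105]), (195, [113, 113, 106]), (197, [132, 135, 130]), (198, [150, 154, 148]), (199, [165, 169, 164]), (200, [176, 182, 175]), (201, [191, 197, 190]), (203, [208, 215, 207]), (204, [224, 229, 225]), (214, [193, 199, 191]), (215, [218, 211, 189]), (216, [228, 220, 191]), (265, [202, 192, 166]), (266, [140, 134, 115]), (267, [135, 127, 110]), (280, [95, 91, 82]), (281, [78, 77, 74])]
```

```bash
python3 -c "
from hfit import *
hfit('w12.png',[.5657,-.0899,.1206],[(25,0),(25,20),(22.5,20),(-22.5,70)],[140.5,152.5,157,265.5])"
```

```text
phi 17.9 Xc,Zc [-8.8 57.5] res [ 0.   0.4 -0.5  0. ]
(-25, 0) rack x,z 95.0 4.2
(25, 0) rack x,z 144.6 -2.0
(-25, 20) rack x,z 97.5 24.0
```

Tilt is 18° with the upper edge bearing. Dragging downhill reverses the friction and helps flatten it, so I'll begin the slide in small steps.

```bash
echo '[0.2, -0.002, 0, 0.001, 0, 0.2, -0.004, 0, 0.002, 0, 0.2, -0.004, 0, 0.002, 0]' | python3 inch.py|egrep 'pos|force:'; echo '[0.2, -0.002, 0, 0.001, 0, 0.2, -0.004, 0, 0.002, 0, 0.2, -0.004, 0, 0.002, 0]' | python3 inch.py|egrep 'pos|force:';  python3 held.py w13.png|head -1
```

```text
tcp_pos: [0.5644, -0.0898, 0.1187]
force: [-2.6, 1.1, 10.1]
finger_force: 30.0
tcp_pos: [0.5615, -0.0897, 0.1162]
force: [0.3, 2.1, 6.0]
finger_force: 30.0
253 [(40, [69, 62, 56]), (42, [102, 94, 86]), (71, [135, 137, 139]), (72, [175, 179, 181]), (93, [196, 202, 197]), (94, [214, 220, 214]), (105, [190, 196, 194]), (106, [175, 179, 181]), (136, [144, 147, 147]), (137, [74, 73, 74]), (138, [60, 57, 55]), (150, [100, 94, 89]), (151, [142, 136, 126]), (155, [126, 120, 104]), (185, [118, 118, 108]), (187, [126, 129, 125]), (188, [146, 149, 144]), (189, [161, 166, 159]), (190, [187, 193, 185]), (194, [213, 219, 212]), (195, [222, 228, 224]), (205, [193, 199, 192]), (206, [182, 183, 172]), (207, [226, 218, 190]), (265, [176, 168, 145]), (266, [135, 128, 110]), (280, [95, 92, 83]), (281, [78, 77, 74])]
```

```bash
python3 -c "
from hfit import *
hfit('w13.png',[.5615,-.0897,.1162],[(25,0),(25,20),(22.5,20),(-22.5,70)],[136.7,150,154.5,264.8])"; echo '[0.2, -0.003, 0, 0.0015, 0, 0.2, -0.005, 0, 0.0023, 0, 0.2, -0.005, 0, 0.0023, 0]' | python3 inch.py|egrep 'pos|force:'; python3 held.py w14.png|head -1
```

```text
phi 21.1 Xc,Zc [-9.7 56.9] res [ 0.   0.4 -0.5  0. ]
(-25, 0) rack x,z 93.4 1.2
(25, 0) rack x,z 143.3 -2.1
(-25, 20) rack x,z 94.8 21.2
tcp_pos: [0.5565, -0.0896, 0.1136]
force: [0.3, 1.5, 5.5]
finger_force: 30.0
253 [(40, [104, 97, 89]), (61, [138, 140, 142]), (62, [175, 179, 181]), (84, [213, 219, 214]), (96, [195, 201, 199]), (97, [174, 179, 182]), (136, [84, 85, 85]), (137, [60, 58, 56]), (150, [141, 136, 126]), (155, [119, 114, 100]), (174, [106, 108, 103]), (175, [124, 127, 122]), (176, [143, 147, 143]), (177, [160, 165, 159]), (178, [185, 191, 184]), (182, [209, 215, 208]), (183, [220, 226, 222]), (194, [186, 191, 184]), (195, [168, 160, 139]), (205, [203, 192, 166]), (206, [225, 217, 189]), (265, [160, 152, 130]), (266, [141, 133, 115]), (280, [96, 93, 83]), (281, [77, 76, 73])]
```

Nearly flat at 21°, and entering the lips. I'll carry on with the slide.

```bash
echo '[0.2, -0.0045, 0, 0.0021, 0, 0.2, -0.0091, 0, 0.0042, 0, 0.2, -0.0091, 0, 0.0042, 0]' | python3 inch.py|egrep 'pos|force:'; echo '[0.2, -0.0045, 0, 0.0021, 0, 0.2, -0.0091, 0, 0.0042, 0, 0.2, -0.0091, 0, 0.0042, 0]' | python3 inch.py|egrep 'pos|force:'; python3 held.py w15.png|head -1
```

```text
tcp_pos: [0.5466, -0.0894, 0.1088]
force: [0.1, 0.8, 6.0]
finger_force: 30.0
tcp_pos: [0.5371, -0.0892, 0.1042]
force: [-0.4, 0.5, 5.3]
finger_force: 30.0
253 [(40, [175, 179, 182]), (44, [198, 204, 200]), (45, [212, 219, 213]), (59, [175, 180, 183]), (120, [141, 146, 146]), (121, [128, 132, 129]), (122, [144, 150, 147]), (123, [161, 167, 161]), (124, [172, 177, 171]), (125, [209, 216, 211]), (144, [167, 172, 167]), (145, [124, 126, 122]), (146, [70, 68, 64]), (149, [100, 96, 90]), (150, [141, 136, 126]), (154, [127, 122, 112]), (155, [141, 134, 116]), (206, [221, 211, 183]), (207, [223, 214, 185]), (265, [160, 151, 130]), (280, [101, 97, 87]), (281, [75, 75, 72])]
```

```bash
python3 -c "
from hfit import *
hfit('w15.png',[.5371,-.0892,.1042],[(25,20),(22.5,20),(22.5,70),(-22.5,70)],[149.7,154.5,206,264.8])"; echo '[0.2, -0.0045, 0, 0.0021, 0, 0.2, -0.0091, 0, 0.0042, 0, 0.2, -0.0091, 0, 0.0042, 0]' | python3 inch.py|egrep 'pos|force:'; echo '[0.2, -0.0045, 0, 0.0021, 0, 0.2, -0.0091, 0, 0.0042, 0, 0.2, -0.0091, 0, 0.0042, 0]' | python3 inch.py|egrep 'pos|force:'
```

```text
phi 23.6 Xc,Zc [-8.4 57.9] res [ 0.6 -0.7 -0.   0. ]
(-25, 0) rack x,z 67.3 -1.1
(25, 0) rack x,z 117.3 -2.3
(-25, 20) rack x,z 67.8 18.9
tcp_pos: [0.5277, -0.089, 0.0996]
force: [-0.3, 1.5, 6.5]
finger_force: 30.0
tcp_pos: [0.5182, -0.0888, 0.0949]
force: [0.9, 1.2, 5.3]
finger_force: 30.0
```

```bash
echo '[0.2, -0.003, 0, 0.0014, 0, 0.2, -0.005, 0, 0.0023, 0, 0.2, -0.005, 0, 0.0023, 0]' | python3 inch.py|egrep 'pos|force:'; echo '[0.2, -0.003, 0, 0.0014, 0, 0.2, -0.003, 0, 0.0014, 0, 0.2, -0.003, 0, 0.0014, 0]' | python3 inch.py|egrep 'pos|force:'; echo '[0.2, -0.003, 0, 0.0014, 0, 0.2, -0.003, 0, 0.0014, 0, 0.2, -0.003, 0, 0.0014, 0]' | python3 inch.py|egrep 'pos|force:'
```

```text
tcp_pos: [0.5134, -0.0887, 0.0925]
force: [1.6, 1.0, 5.4]
finger_force: 30.0
tcp_pos: [0.5101, -0.0888, 0.0909]
force: [1.3, 0.2, 5.3]
finger_force: 30.0
tcp_pos: [0.5067, -0.0888, 0.0894]
force: [0.3, 0.1, 5.0]
finger_force: 30.0
```

```bash
echo '[0.2, -0.002, 0, 0.0009, 0, 0.2, -0.002, 0, 0.0009, 0, 0.2, -0.002, 0, 0.0009, 0]' | python3 inch.py|egrep 'pos|force:'; echo '[0.2, -0.002, 0, 0.0009, 0, 0.2, -0.002, 0, 0.0009, 0, 0.2, -0.002, 0, 0.0009, 0]' | python3 inch.py|egrep 'pos|force:'; python3 held.py w16.png|head -1
```

```text
tcp_pos: [0.5058, -0.0889, 0.0888]
force: [3.2, 0.5, 5.0]
finger_force: 30.0
tcp_pos: [0.5056, -0.0889, 0.0887]
force: [6.3, 1.0, 4.7]
finger_force: 30.0
253 [(40, [180, 186, 188]), (133, [118, 122, 122]), (134, [59, 56, 55]), (148, [96, 91, 85]), (149, [138, 133, 123]), (153, [142, 135, 116]), (207, [221, 212, 184]), (264, [199, 188, 162]), (265, [175, 166, 142]), (271, [210, 199, 172]), (272, [225, 218, 190]), (280, [128, 122, 110]), (281, [76, 74, 72])]
```

```bash
python3 -c "
from hfit import *
hfit('w16.png',[.5056,-.0889,.0887],[(25,0),(25,20),(22.5,20),(22.5,70),(-22.5,70)],[133.4,148.3,152.8,206.5,264])"; echo '[0.2, -0.003, 0, 0.0014, 0, 0.2, -0.003, 0, 0.0014, 0, 0.2, -0.003, 0, 0.0014, 0]' | python3 inch.py|egrep 'pos|force:'; echo '[0.2, -0.003, 0, 0.0014, 0, 0.2, -0.003, 0, 0.0014, 0, 0.2, -0.003, 0, 0.0014, 0]' | python3 inch.py|egrep 'pos|force:'
```

```text
phi 25.1 Xc,Zc [-9.  57.9] res [-0.1  0.6 -0.4 -0.1  0. ]
(-25, 0) rack x,z 34.3 -2.2
(25, 0) rack x,z 84.3 -2.1
(-25, 20) rack x,z 34.3 17.8
tcp_pos: [0.5047, -0.0889, 0.0886]
force: [9.5, 1.3, 7.2]
finger_force: 30.1
tcp_pos: [0.504, -0.0888, 0.0884]
force: [12.4, 2.1, 7.6]
finger_force: 31.4
```

The large relay is flat (25.1°) and stalls with the push force rising, so it's home. I'll release, lift and measure the keeper and both lanes.

```bash
echo '[0.2, 0.004, 0, -0.002, 0, 0.2, 0.0065, 0, -0.003, 0, 0.6, 0.0065, 0, -0.003, 0, 0.6, 0.0065, 0, -0.003, 0, 0.6, 0.0065, 0, -0.003, 0, 0.6, 0.0065, 0, -0.04, 0, 0.6, 0.0065, 0, -0.08, 0, 0.4, 0, 0, -0.12, 0, 0.2, -0.02, -0.02, -0.16, 0, 0, -0.03, -0.035, -0.162, 0, 0, -0.03, -0.04, -0.162, 0, 0, -0.03, -0.04, -0.162, 0]' | python3 inch.py|egrep 't:|pos|width'; echo '[0, 0, 0, 0, 0, 0, 0, 0, 0, 0]' | python3 inch.py|egrep pos
cat > chk.py <<'E'
from lean2 import *
f=sys.argv[1];im=snap('wrist',f);c=dict(np.load('pics/'+f+'.npz'));l=labels(im)
for y in(39,-41):
    q=np.array([proj(0,w,c) for w in rackT(p,[(x,y,0) for x in np.arange(175,-30,-1.)])]);q=q[(q[:,1]>0)&(q[:,1]<260)]
    vv=np.arange(int(q[0,1])+1,int(q[-1,1]));uu=np.interp(vv,q[:,1],q[:,0]).round().astype(int);px=im[vv,uu].astype(int);runs=[];s=0
    for i in range(1,len(vv)+1):
        if i==len(vv) or abs(px[i]-px[i-1]).sum()>40: runs.append((int(vv[s]),int(px[s:i].mean())));s=i
    print(y,runs)
    hw,h,cd=(22,60,20) if y>0 else (25,70,22.5)
    for xc in((66,22) if y>0 else (63,13)): print(xc,[round(proj(0,rackT(p,[(xc+X,y,Z)])[0],c)[1],1) for X,Z in((hw,0),(hw,20),(cd,20),(cd,h),(-cd,h))])
m=(im[...,0]>120)&(im[...,1]<60)&(im[...,2]<60);k=np.argwhere(m);print('red',len(k),k.mean(0) if len(k) else 0,k.min(0) if len(k) else 0,k.max(0) if len(k) else 0)
for th in(1.45,1.5,1.55,1.6,1.7): print(th,'bar',proj(0,rackT(p,[(173-75*np.cos(th),0,15+75*np.sin(th))])[0],c).round(1),'plate lo',proj(0,rackT(p,[(173-45*np.cos(th),0,15+45*np.sin(th))])[0],c).round(1))
E
python3 chk.py w17.png
```

```text
t: 38.95
tcp_pos: [0.4663, -0.0467, 0.2455]
eef_rot: [[1.0, -0.021, -0.002], [-0.021, -1.0, 0.0], [-0.002, -0.0, -1.0]]
gripper_width: 0.282
tcp_pos: [0.4664, -0.0479, 0.2433]
39 [(2, 231), (3, 200), (12, 170), (13, 194), (14, 233), (23, 198), (24, 172), (25, 145), (26, 200), (85, 140), (86, 75), (92, 159), (110, 222), (111, 227), (145, 193), (146, 168), (150, 217), (151, 221)]
66 [np.float64(85.1), np.float64(92.0), np.float64(93.8), np.float64(109.9), np.float64(145.8)]
22 [np.float64(121.2), np.float64(129.2), np.float64(130.7), np.float64(149.1), np.float64(179.2)]
-41 [(1, 235), (3, 211), (12, 172), (13, 198), (14, 233), (23, 198), (24, 165), (26, 205), (87, 100), (88, 71), (93, 109), (94, 153), (96, 140), (97, 150), (116, 195), (117, 221), (156, 172), (160, 189), (161, 228)]
63 [np.float64(85.1), np.float64(92.0), np.float64(94.3), np.float64(115.1), np.float64(155.5)]
13 [np.float64(125.8), np.float64(133.9), np.float64(135.8), np.float64(159.6), np.float64(192.6)]
red 11 [236.54545455 322.63636364] [234 297] [247 335]
1.45 bar [251.5  26.4] plate lo [251.7  13.3]
1.5 bar [251.5  20.7] plate lo [251.7  10.1]
1.55 bar [251.4  14.8] plate lo [251.7   6.8]
1.6 bar [251.4   8.7] plate lo [251.7   3.5]
1.7 bar [251.3  -4. ] plate lo [251.7  -3.4]
```

Both lanes match the home positions to within about 1.5 mm (small 85/92/110/145 px against 85.1/92/109.9/145.8 predicted). The keeper is still at about 1.515 rad. Next I'll plan the keeper push.

```bash
python3 - <<'E'
from h import *
p=np.load('rack.npy')
H=np.array([.173*C25-.015*S25,.032+.173*S25+.015*C25])
def tip(al,clr=0,over=0):
    a=np.radians(al);n=np.array([np.sin(a),np.cos(a)]);q=H+.059*np.array([-np.cos(a),np.sin(a)])+(.004+clr-over)*n
    return q+[.008*np.clip(al/8,-1,1),0]
s0=tip(62,.011)
print('high',go(W(s0[0]+.003,0,.26),YAW()),'start',go(W(s0[0]+.003,0,s0[1]),YAW()),s0)
for al in(62,50,38,26,14,4,-6,-16,-25): d=tip(al,0,.002)-s0-[.003,0];print(al,(d*1000).round(1))
E
```

```text
high (array([ 0.1648, -0.0014, -0.0173]), np.float64(-0.0)) start (array([ 0.1652, -0.0014,  0.0649]), np.float64(-0.0)) [0.14399736 0.17784356]
62 [-14.5  -6.1]
50 [-24.9 -12.7]
38 [-33.8 -21.2]
26 [-40.7 -31.5]
14 [-45.3 -42.9]
4 [-51.3 -53. ]
-6 [-61.4 -63.3]
-16 [-61.8 -73.5]
-25 [-58.9 -82.3]
```

```bash
echo '[0, 0.03, -0.0014, -0.017, 0, 0, 0.07, -0.0014, -0.017, 0, 0, 0.11, -0.0014, -0.017, 0, 0, 0.15, -0.0014, -0.017, 0, 0, 0.165, -0.0014, -0.017, 0, 0, 0.165, -0.0014, 0, 0, 0, 0.165, -0.0014, 0.03, 0, 0, 0.165, -0.0014, 0.055, 0, 0, 0.165, -0.0014, 0.063, 0, 0, 0.165, -0.0014, 0.063, 0, 0, 0.165, -0.0014, 0.063, 0]' | python3 inch.py
python3 - <<'E'
from h import *
print(go(W(.147,0,.1778),YAW()))
E
```

```text
t: 40.08
tcp_pos: [0.6322, -0.0503, 0.1826]
eef_rot: [[1.0, -0.023, -0.002], [-0.023, -1.0, 0.0], [-0.002, -0.0, -1.0]]
force: [0.5, -0.2, -0.1]
gripper_width: 0.004
finger_force: 0.0
(array([-0.0007,  0.0001,  0.0048]), np.float64(0.0))
```

```bash
echo '[0, -0.01, 0, 0.008, 0, 0, -0.0145, 0, 0.01, 0, 0, -0.025, 0, 0.0167, 0, 0, -0.034, 0, 0.0252, 0, 0, -0.041, 0, 0.0355, 0, 0, -0.0455, 0, 0.047, 0, 0, -0.0515, 0, 0.057, 0, 0, -0.0565, 0, 0.062, 0, 0, -0.0615, 0, 0.067, 0, 0, -0.062, 0, 0.0775, 0, 0, -0.0605, 0, 0.083, 0, 0, -0.0605, 0, 0.083, 0]' | python3 inch.py
python3 - <<'E'
from h import *
print('to end',go(W(.0877,0,.0955),YAW()))
E
```

```text
t: 41.08
tcp_pos: [0.5713, -0.0485, 0.0988]
eef_rot: [[1.0, -0.023, -0.002], [-0.023, -1.0, 0.0], [-0.002, -0.0, -1.0]]
force: [0.4, -0.6, -0.4]
gripper_width: 0.004
finger_force: 0.0
to end (array([0.0009, 0.0005, 0.0033]), np.float64(0.03))
```

```bash
for r in 1; do echo '[0, 0, 0, 0.003, 0, 0, 0, 0, 0.003, 0, 0, 0, 0, 0.003, 0]' | python3 inch.py; echo '[0, 0.0005, 0, 0.002, 0, 0, 0.0005, 0, 0.002, 0, 0, 0.0005, 0, 0.002, 0]' | python3 inch.py; echo '[0, 0.0005, 0, 0.002, 0, 0, 0.0005, 0, 0.002, 0, 0, 0.0005, 0, 0.002, 0]' | python3 inch.py; done|egrep 'pos|force:'
```

```text
tcp_pos: [0.572, -0.0486, 0.0971]
force: [-0.3, 0.7, -0.2]
finger_force: 0.0
tcp_pos: [0.5726, -0.0486, 0.096]
force: [-2.4, 0.2, 4.0]
finger_force: 1.8
tcp_pos: [0.5728, -0.0487, 0.0955]
force: [-4.6, 1.4, 10.6]
finger_force: 5.4
```

```bash
echo '[0, 0.001, 0, 0.0025, 0, 0, 0.001, 0, 0.0025, 0, 0, 0.001, 0, 0.0025, 0, 0, 0.001, 0, 0.0025, 0]' | python3 inch.py|egrep 'pos|force:'; echo '[0, 0, 0, -0.01, 0, 0, 0, 0, -0.04, 0, 0, 0, 0, -0.08, 0, 0, 0, 0, -0.12, 0, 0, -0.03, 0, -0.15, 0, 0, -0.07, 0, -0.15, 0, 0, -0.1, 0, -0.15, 0, 0, -0.1, 0, -0.15, 0, 0, -0.1, 0, -0.15, 0, 0, -0.1, 0, -0.15, 0]' | python3 inch.py|egrep 't:|pos'
sed -i 's/in(1.45,1.5,1.55,1.6,1.7)/in(0,.03,.06,.1)/; s/\[...,1\]<60)&(im\[...,2\]<60/[...,1]<70)\&(im[...,2]<70/' chk.py; python3 chk.py w18.png
```

```text
tcp_pos: [0.5731, -0.0487, 0.0951]
force: [-9.8, 1.1, 17.8]
finger_force: 10.3
t: 43.0
tcp_pos: [0.4744, -0.0464, 0.2405]
eef_rot: [[1.0, -0.023, 0.001], [-0.023, -1.0, -0.0], [0.001, 0.0, -1.0]]
39 [(3, 231), (13, 198), (87, 165), (88, 200), (89, 225), (90, 237), (94, 198), (95, 104), (96, 72), (100, 91), (101, 155), (119, 206), (120, 225), (154, 176), (155, 162), (158, 179), (159, 220)]
66 [np.float64(93.4), np.float64(100.6), np.float64(102.4), np.float64(119.2), np.float64(154.5)]
22 [np.float64(129.1), np.float64(137.3), np.float64(138.8), np.float64(157.7), np.float64(187.4)]
-41 [(3, 234), (13, 203), (87, 173), (88, 206), (89, 225), (90, 236), (94, 195), (95, 112), (96, 70), (102, 129), (103, 151), (105, 148), (126, 217), (127, 218), (165, 171), (169, 190), (170, 227)]
63 [np.float64(93.5), np.float64(100.7), np.float64(102.9), np.float64(124.6), np.float64(164.3)]
13 [np.float64(133.6), np.float64(141.9), np.float64(143.8), np.float64(168.3), np.float64(200.8)]
red 38 [241.68421053 313.76315789] [241 289] [246 336]
0 bar [253.9  89.6] plate lo [253.9  59.9]
0.03 bar [253.9  90.4] plate lo [253.9  60.2]
0.06 bar [253.9  91.1] plate lo [253.9  60.6]
0.1 bar [253.9  92. ] plate lo [253.9  61. ]
```

The press met a firm stop at the height expected for 0 rad. One more view from uphill will confirm the bar's height.

```bash
echo '[0, 0.04, 0, -0.01, 0, 0, 0.08, 0, -0.01, 0, 0, 0.12, 0, -0.01, 0, 0, 0.15, 0, -0.01, 0, 0, 0.15, 0, -0.01, 0, 0, 0.15, 0, -0.01, 0, 0, 0.15, 0, -0.01, 0]' | python3 inch.py|egrep 't:|pos'; python3 chk.py w19.png; python3 - <<'E'
from h import *
im=cv2.imread('pics/w19.png')[:,:,::-1].astype(int);c=dict(np.load('pics/w19.png.npz'));p=np.load('rack.npy')
for y in(-3,3):
    u=int(round(proj(0,rackT(p,[(110,y,18)])[0],c)[0]));col=im[100:260,u];r=np.where((col[:,0]>90)&(col[:,1]<col[:,0]*.5))[0]+100;print('red col',u,r.min() if len(r) else None,r.max() if len(r) else None)
for th in(0,.05,.1):
    f=lambda r,o:proj(0,rackT(p,[(173-r*np.cos(th)+o*np.sin(th),0,15+r*np.sin(th)+o*np.cos(th))])[0],c)[1].round(1)
    print(th,'plate hinge edge (o 1.5,4)',f(45,1.5),f(45,4),'bar end',f(75,4))
E
```

```text
t: 43.63
tcp_pos: [0.624, -0.0497, 0.2495]
eef_rot: [[1.0, -0.022, -0.002], [-0.022, -1.0, 0.0], [-0.002, -0.0, -1.0]]
39 [(160, 201), (161, 233), (167, 213), (168, 201), (218, 178), (219, 140), (220, 187), (221, 222), (222, 244), (225, 150), (226, 71), (229, 85), (230, 155), (232, 147), (248, 91), (249, 51)]
66 [np.float64(217.5), np.float64(229.1), np.float64(230.3), np.float64(256.8), np.float64(278.0)]
22 [np.float64(240.8), np.float64(252.5), np.float64(253.5), np.float64(280.0), np.float64(298.2)]
-41 [(160, 196), (161, 220), (162, 235), (167, 220), (168, 203), (218, 174), (219, 144), (220, 189), (221, 223), (222, 244), (225, 148), (226, 70), (230, 84), (231, 150), (233, 129), (248, 84), (249, 50)]
63 [np.float64(217.6), np.float64(229.2), np.float64(230.6), np.float64(264.6), np.float64(288.1)]
13 [np.float64(243.8), np.float64(255.5), np.float64(256.7), np.float64(290.5), np.float64(310.3)]
red 0 0 0 0
0 bar [254.  220.4] plate lo [254.  201.7]
0.03 bar [254.  221.7] plate lo [254.  202.5]
0.06 bar [254. 223.] plate lo [254.  203.2]
0.1 bar [254.  224.7] plate lo [254.  204.2]
red col 257 206 213
red col 251 206 212
0 plate hinge edge (o 1.5,4) 202.6 204.0 bar end 222.8
0.05 plate hinge edge (o 1.5,4) 203.8 205.2 bar end 224.9
0.1 plate hinge edge (o 1.5,4) 205.0 206.3 bar end 226.9
```

The bar's centre is at 221.9 px, and the relay references nearby are offset by about +1 px. Corrected, it matches the 0 rad prediction of 220.4. The keeper is down and the robot is clear, so I'm handing in.

```bash
python3 -c "
from cell import env
print(env.close_job())"
```

```text
the job is handed in; nothing more can be done
None
```

I handed the job in at about 44 s: both lanes read home by force and camera, to within about 1.5 mm, and the keeper is down at about 0 rad, though the small relay tipped over on the landing once and had to be recovered.

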